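# Set out the bench mat for oiling a pocket-watch movement

### The arm

A 6-joint arm with a two-finger parallel gripper is mounted at the origin on the work surface. World frame = base frame: x ahead of the robot, y to its left, z up, the work surface at z = 0. Lengths are in m, angles in rad, forces in N, time in s.
With the tool pointing down it reaches from about 0.3 to 0.775 m from the base axis. Payload 14.6 kg.
Tool frame: the origin (TCP) lies at the very end of the fingers, on their centre line; the grasp point (between the pads) lies 19 mm behind it (ctrl.hold_point_z is the z of the grasp point in the tool frame, in m); z points along the fingers, y is the direction in which the jaws open and shut (so a half turn about z gives the same grasp; the last joint's range is limited). The gripper opens to 94 mm and grips with 3 to 60 N. Pads are 16 mm wide; open, the fingers measure 119 mm over their backs; the gripper's body (75 mm by 177 mm) begins 78 mm behind the grasp point.
Start: joints at [1.224, 0.3, 1.521, -0, 1.321, -0.067], TCP at [0.152, 0.529, 0.205] pointing down, gripper open.
Joint ranges: [-3.03, 3.03], [-0.79, 2.21], [0.23, 2.52], [-1.04, 4.18], [0, 3.07], [-2.55, 2.55]. Speed limits (rad/s): [2.22, 2.22, 2.57, 3.14, 3.14, 3.14].

### API

Orientations are given as [roll, pitch, yaw] about the fixed x, y, z axes, in that order (R = Rz(yaw) Ry(pitch) Rx(roll)).
In Python, from station import ctrl, cams, hand_in gives the robot as it stands.
- The arm moves only by the tool servo_tool, never from a script. Its argument "rows" is a list of rows, each a list of 7 numbers: the shift along the world's x, y, z in m, then the turn, a rotation vector about the world's x, y, z in rad, then the gripper command: -1 is shut, 1 is fully open, values between are in proportion. A call has exactly 8 rows; each row is the pose to reach, as a shift and turn from the pose measured when the call began; what a row does not reach only later rows make up. A row lasts 1/12 s, in which the tool goes at most 41.7 mm and 7.16 degrees, less where a joint would pass 70% of its speed; a pose out of reach is approached as far as the arm can. A call with a gripper value outside its range is refused whole. The fingers move at their own pace and stop on an object; "newtons" is the grip in N (left out, the last holds). Time passes only in rows, so rows that repeat a pose let the fingers close, or fill a call up. It gives the time, the measured TCP pose, the force and the opening at its end, in the units of the state.
- ctrl.get_obs(): the state, without advancing time (a new reading comes with each control period).
- cams.camera(name): name is "scene" or "top"; returns a dict with "image" (400x640x3 uint8, red, green, blue), "depth" (400x640 float32, m along the optical axis (not along the pixel's ray), 0 where there is no reading), "fx", "fy", "cx", "cy" (pixels), "rvec" (rotation vector, rad) and "tvec" (3), from world to camera coordinates, as OpenCV has them. Camera axes: x right, y down, z forward; pixel columns grow to the right and rows downward; lengths in m; the calibration is good to about 2 mm. A picture is of the moment at which its call begins.
- hand_in(): hands the job in, once; it reports no verdict.
Trained networks look in a picture, given as the dict that the camera call returned (one of the last four; its "shot" number tells which), for a name from the list of things; names that differ only in an ending like _2 or _b are one class to them, and where a whole thing is asked for, a point or a joint stands for the part that bears it (a point fixed in the world has none). Each returns a list of dicts, best first, with "p" (0 to 1); they miss things now and then, are a little off and sometimes report something else, mostly with a low value. They report only what shows in the picture. A call takes as long as a camera call. They do not tell look-alikes from the thing itself.
- cams.spot_in(picture, name): "box" ([left, top, right, bottom] as shares, 0 to 1, of the picture: columns of its width, rows of its height, round what is visible of it).
- cams.place_of(picture, name): "at" ([column, row] as shares, 0 to 1, of the picture: columns of its width, rows of its height: a listed point, or the origin of a listed thing).
The state is a dict: "time_s": time; "qpos": joint angles; "joint_vel": joint speeds; "tau": joint torques, N m; "ee_pos": TCP position; "eef_rot": TCP orientation; "force": force on the tool from outside, world axes, zero at the start; "moment": the same for the moment, N m; "grip_width": finger opening in m.
Only numpy, scipy, OpenCV 4.12 (cv2) and the standard library are available. Lean on these libraries where they do the work, as an engineer would, in place of code of your own. Each camera call takes 0.05 s, during which the arm holds its last target.

### The job

Set out the bench mat for oiling the large pocket-watch movement: seen from the robot and square with the mat, stand the parts tray to the left of its holder, the oil-cup stand to its right with the row of cups running straight away from the robot, and the spirit jar behind it (farther from the robot), each lined up with the middle of the holder and with about 40 mm clear between it and the holder's edge. Put the glass dust cover over the small wristwatch movement that has to wait, centred on it and without touching it. Set everything down gently on the mat, upright, and leave both movements and the other things on the bench where they are.

Things in the scene. Friction and masses are not known exactly. Their poses are not given: they have to be found in the camera images.
- mat: Green-grey bench mat with a printed 50 mm grid, 250 mm (its x, away from the robot) by 530 mm (its y, to the robot's left), 2 mm thick, fixed to the bench and up to 7 degrees askew. Origin: centre of its underside, on the bench top (z = 0). 'Left', 'right' and 'behind' in the goal run along its edges: left is +y, right is -y, behind is +x of the mat.
- pocket: The large movement: a brass pocket-watch movement 43 mm in diameter on a loose round aluminium holder 52 mm in diameter; 21 mm high overall, a few mm more at the bridges and pins. It stands on the left or the right half of the mat; its axes lie along the mat's. Origin: centre of its underside. Reference, not to be moved.
- wrist: The small movement: a brass wristwatch movement 26 mm in diameter on a loose round aluminium holder 38 mm in diameter, 18 mm high overall, a few mm more at the bridges. It stands on the other half of the mat. Origin: centre of its underside. Not to be moved or touched by the cover.
- tray_mid (a point): Parts tray: round grey open tray 60 mm in diameter and 16 mm high, six compartments with small wheels and screws that stay in it, about 80 g. The point is its centre, 8 mm above its underside; z up. It starts on the bare bench (z = 0) beside the mat. It can be gripped across its outside.
- oil_mid (a point): Oil-cup stand: black block 84 mm long (its x), 32 mm wide (its y), 14 mm high, carrying a row of four lidded cups along its length, 25 mm high in all, about 160 g. The point is its centre, 12.5 mm above its underside. It starts on the bare bench beside the mat with its length within 40 degrees of the robot's x; either end may face the robot at the end. Grip it across the 32 mm width of the block.
- jar_mid (a point): Spirit jar: squat closed amber-glass jar 50 mm in diameter with straight sides up to 36 mm, an aluminium lid 41 mm in diameter up to 54 mm and a small knob on it; 60 mm high in all, about 140 g. The point is its centre, 30 mm above its underside; z up. It starts on the bare bench beside the mat.
- cover_knob (a point): Glass dust cover: clear bell open below, 84 mm in outer diameter, wall 3 mm, hollow inside up to 38 mm, its flat glass top (48 mm across) at 42 mm; on top a black cylindrical knob 18 mm in diameter between 44 and 66 mm (a 12 mm neck below it). About 130 g. The point is the knob's middle, on the bell's axis, 55 mm above the rim it stands on; z up. It starts on the bare bench beside the mat. Grip it by the knob, from above.
- loupe: Black eye loupe, 37 mm in diameter and 28 mm high, standing on the bench beyond the mat. Origin: centre of its underside. A bystander: leave it alone.
- tweezers: Steel tweezers, 150 mm long, 8 mm high, lying on the bench beyond the mat. Origin: middle of the length, on the underside; x along the length. A bystander: leave it alone.
- watch: Steel wristwatch without strap, 40 mm in diameter, 10 mm high, lying on the bench beyond the mat. Origin: centre of its underside. A bystander: leave it alone.
Not all that is in view belongs to the job. Of the things like the part that bears jar_mid, leave any that is purple or red; of the rest the larger one is meant.

How it is judged:
By the outcome, as a careful person would: the job done as asked, in the order asked, and still so for the second after the job is handed in, with the robot touching nothing.
It also fails if it takes over 112 s, if anything falls off the work surface, if the arm or the gripper's body presses on something with over 40 N, if the wrist force passes 120 N, or if a joint passes its speed limit or range.

## Working session

There is one attempt and no reset: what is moved stays moved. The work goes in short steps, Python scripts to look and compute and a tool call to move; the robot and the scene stay as the last step left them, time stands still between calls to the robot, and variables do not carry over. Pictures are saved under pics/ and viewed, and the job is handed in when it is done.

Besides the shell and the picture viewer there is one more tool, called after "Emit:" as a command line: name --pt "numbers of a row" for each row, then --argument value for the rest. servo_tool: Moves the arm, as the interface text tells. Its arguments: {"type":"object","properties":{"rows":{"type":"array"},"newtons":{"type":"number"}},"required":["rows"]}

```bash
mkdir -p pics; ls; cat > h.py <<'E'
import numpy as np, cv2
from station import ctrl, cams
def Rt(p):
    R,_=cv2.Rodrigues(np.array(p["rvec"],float)); return R,np.array(p["tvec"],float).ravel()
def ray_z(p,u,v,z):
    R,t=Rt(p); d=R.T@np.array([(u-p["cx"])/p["fx"],(v-p["cy"])/p["fy"],1.]); c=-R.T@t
    return c+d*(z-c[2])/d[2]
def proj(p,X):
    R,t=Rt(p); q=R@np.asarray(X,float)+t; return np.array([q[0]/q[2]*p["fx"]+p["cx"],q[1]/q[2]*p["fy"]+p["cy"]])
def cloud(p):
    R,t=Rt(p); d=p["depth"]; v,u=np.mgrid[:d.shape[0],:d.shape[1]]
    P=np.stack([(u-p["cx"])/p["fx"]*d,(v-p["cy"])/p["fy"]*d,d],-1)
    W=(P-t)@R; W[d==0]=np.nan; return W
def save(p,n,crop=None,s=1):
    im=p["image"][...,::-1]
    if crop: a,b,c,d=crop; im=im[b:d,a:c]
    cv2.imwrite("pics/"+n,cv2.resize(im,None,fx=s,fy=s,interpolation=cv2.INTER_CUBIC))
E
python3 - <<'E'
from h import *
import pickle
for n in ("scene","top"):
    p=cams.camera(n); save(p,n+"0.png"); pickle.dump(p,open(n+"0.pkl","wb"))
    R,t=Rt(p); print(n,p["shot"],p["fx"],(-R.T@t).round(3))
    for k in ["mat","pocket","wrist","tray_mid","oil_mid","jar_mid","cover_knob","loupe","tweezers","watch"]:
        for r in cams.place_of(p,k)[:4]:
            print(k,round(r["p"],2),(np.array(r["at"])*[640,400]).round(1))
print(ctrl.get_obs())
E
```

```text
pics
scene 1 461.525418836773 [1.078 0.673 0.834]
mat 0.81 [331.2 210.4]
mat 0.54 [311.4 178.5]
pocket 0.6 [312.3 179.5]
wrist 0.75 [376.7 236.1]
tray_mid 0.66 [428.6 313. ]
oil_mid 0.62 [329.2 210.3]
oil_mid 0.61 [300.7 124.7]
jar_mid 0.69 [254.3 133.4]
jar_mid 0.62 [229.7 143.1]
jar_mid 0.57 [257.4 111.9]
jar_mid 0.47 [227.5 128.5]
cover_knob 0.72 [492.7 270.2]
cover_knob 0.21 [328.3 209.2]
loupe 0.55 [303.  283.1]
tweezers 0.72 [303.2 281.8]
tweezers 0.55 [266.7 233.4]
watch 0.53 [235.6 196. ]
top 2 373.76801315169075 [ 0.378 -0.042  1.021]
mat 0.89 [313.5 220.7]
mat 0.3 [372.9 161. ]
pocket 0.5 [360.3 231.1]
wrist 0.63 [264.  240.9]
wrist 0.51 [311.2 220. ]
oil_mid 0.59 [443.1 282.2]
oil_mid 0.4 [369.5 164.3]
jar_mid 0.9 [455.1 215.9]
jar_mid 0.66 [489.4 229.1]
jar_mid 0.64 [477.4 200.3]
jar_mid 0.52 [445.8 189. ]
cover_knob 0.89 [158.7 278.3]
loupe 0.49 [252.5 158.7]
tweezers 0.53 [317.9 164. ]
watch 0.44 [373.3 162.9]
{'time_s': 1.1, 'qpos': array([ 1.22441645e+00,  2.99891810e-01,  1.52100695e+00,  2.34691765e-05,
        1.32069002e+00, -6.65677267e-02]), 'joint_vel': array([-0.00135221, -0.00060334, -0.00106858,  0.00059763, -0.00033735,
        0.00111244]), 'tau': array([-4.17941010e-04, -5.31662464e+01, -3.52912831e+01,  7.07926182e-02,
        2.13979650e-02,  4.42301342e-06]), 'ee_pos': array([0.15187292, 0.52860589, 0.20544713]), 'eef_rot': array([ 3.14158728e+00, -2.24312234e-05,  2.86177469e+00]), 'force': array([-0.39988045,  0.09855579, -0.50592808]), 'moment': array([-0.03252736, -0.00782589, -0.03840876]), 'grip_width': 0.0940016135217181}
```

View pics/scene0.png

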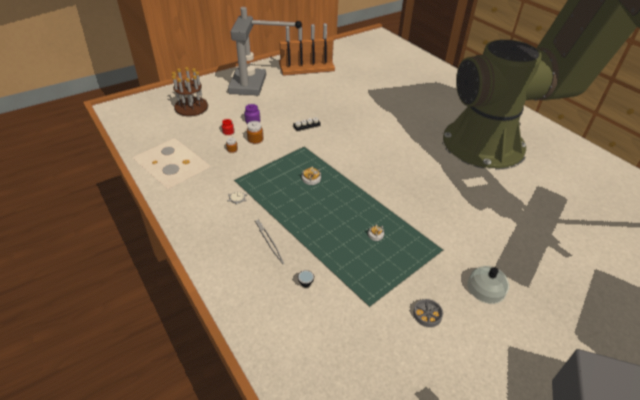

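View pics/top0.png

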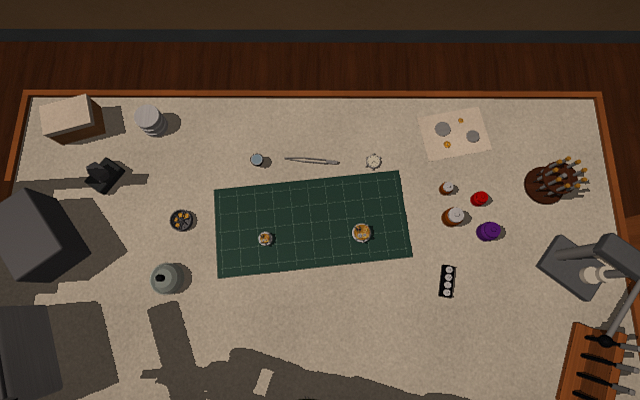

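The top view shows the mat near (313,221), the pocket movement (361,232), the wrist movement (265,239), the tray (181,220), the cover (167,278) and the oil stand (447,281).

There are four jars: amber large (455,216), amber small (447,188), red (481,199) and purple (489,231). Leaving out red and purple, the larger amber one at (455,216) is the one meant. Next I'll check that in an enlarged crop and measure everything.

```bash
python3 - <<'E'
from h import *
import pickle
p=pickle.load(open("top0.pkl","rb")); s=pickle.load(open("scene0.pkl","rb"))
save(p,"a1.png",(420,170,520,310),4); save(p,"a2.png",(130,160,440,300),2.5)
save(s,"a3.png",(210,95,340,195),6)
hsv=cv2.cvtColor(p["image"],cv2.COLOR_RGB2HSV); print(hsv[200,290],hsv[120,290])
m=((hsv[...,0]>55)&(hsv[...,0]<100)&(hsv[...,1]>70)).astype(np.uint8); m[:,:205]=0;m[:,425:]=0
m=cv2.morphologyEx(m,cv2.MORPH_OPEN,np.ones((3,3)))
c=max(cv2.findContours(m,cv2.RETR_EXTERNAL,cv2.CHAIN_APPROX_NONE)[0],key=cv2.contourArea)
pts=np.array([ray_z(p,u,v,.002)[:2] for u,v in c[:,0]],np.float32)
print(cv2.minAreaRect(pts))
W=cloud(p)
for n,(u,v) in dict(mat=(300,205),bench=(300,290),pocket=(361,232),wrist=(265,239),tray=(181,220),tray_rim=(171,216),cover=(160,278),coverside=(170,285),jar=(458,214),oil=(448,268)).items(): print(n,W[v,u].round(4), W[v-2:v+3,u-2:u+3,2].round(3).min(),W[v-2:v+3,u-2:u+3,2].max().round(3))
E
```

```text
[69 61 67] [ 16  57 165]
((0.5858877897262573, -0.1325019896030426), (0.2458038032054901, 0.2620435357093811), 6.614933967590332)
mat [ 0.6193  0.0299 -0.0008] -0.003 0.002
bench [ 0.3865  0.0252 -0.0019] -0.004 0.002
pocket [ 0.5402 -0.1382  0.0198] nan nan
wrist [0.5198 0.1208 0.02  ] 0.017 0.022
tray [0.5721 0.3551 0.0125] 0.0 0.012
tray_rim [0.5828 0.383  0.0143] -0.006 0.016
cover [0.4135 0.374  0.0634] 0.057 0.066
coverside [0.3969 0.3575 0.0379] 0.033 0.044
jar [ 0.5833 -0.3906  0.0577] 0.049 0.061
oil [ 0.4454 -0.368   0.0159] 0.012 0.024
```

View pics/a1.png

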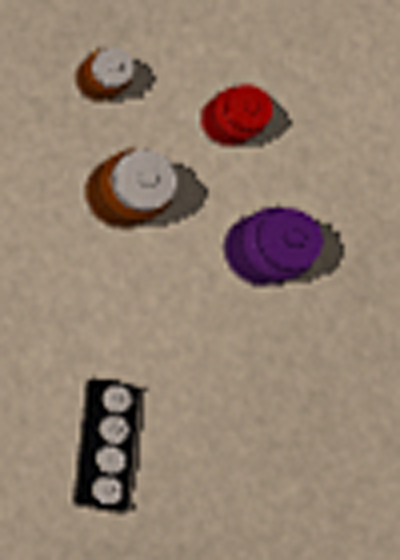

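View pics/a2.png

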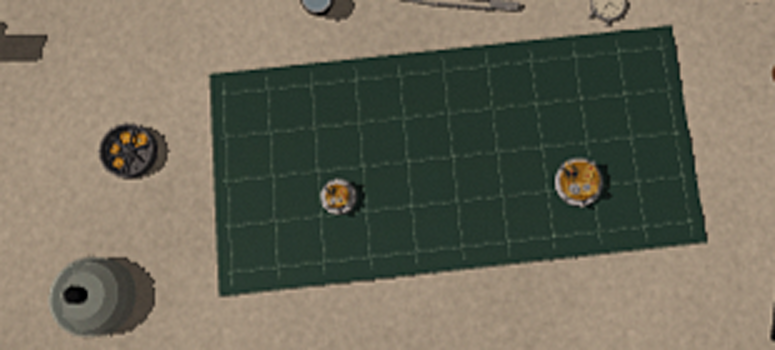

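View pics/a3.png

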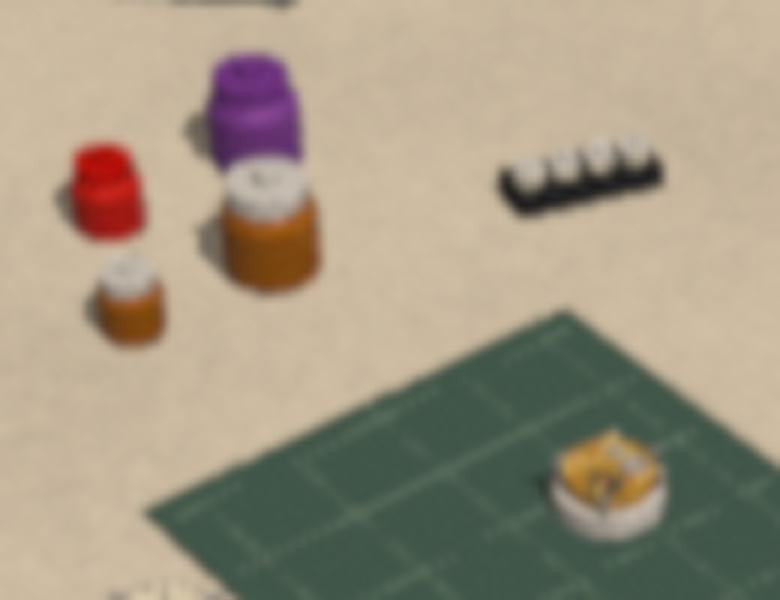

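```bash
cat > fit.py <<'E'
from h import *
import pickle
from scipy.optimize import minimize
a=np.linspace(0,2*np.pi,48,endpoint=False)
def sil(p,prof,x,y,S=8):
    pts=np.array([proj(p,[x+r*np.cos(t),y+r*np.sin(t),z]) for r,z in prof for t in a])
    return pts
def block(p,x,y,th,L,Wd,zs):
    c,s=np.cos(th),np.sin(th)
    return np.array([proj(p,[x+c*i*L/2-s*j*Wd/2,y+s*i*L/2+c*j*Wd/2,z]) for i in(-1,1) for j in(-1,1) for z in zs])
def rast(hulls,box,S=6):
    u0,v0,u1,v1=box; m=np.zeros(((v1-v0)*S,(u1-u0)*S),np.uint8)
    for pts in hulls:
        h=cv2.convexHull(((pts-[u0,v0]+.5)*S*16).astype(np.int32)); cv2.fillConvexPoly(m,h,1,shift=4)
    return cv2.resize(m.astype(np.float32),(u1-u0,v1-v0),interpolation=cv2.INTER_AREA)
def fit(mask,box,model,x0,step):
    u0,v0,u1,v1=box; M=mask[v0:v1,u0:u1].astype(np.float32)
    f=lambda q:np.abs(rast(model(q),box)-M).sum()/M.sum()
    sim=np.array([x0]+[np.array(x0)+np.eye(len(x0))[i]*step[i] for i in range(len(x0))])
    r=minimize(f,x0,method="Nelder-Mead",options=dict(initial_simplex=sim,xatol=1e-5,fatol=1e-5))
    r=minimize(f,r.x,method="Nelder-Mead",options=dict(initial_simplex=sim-x0+r.x,xatol=1e-5,fatol=1e-5))
    return r.x,r.fun
def matmask(p):
    h=cv2.cvtColor(p["image"],cv2.COLOR_RGB2HSV)
    return ((h[...,0]>55)&(h[...,0]<95)&(h[...,1]>40)).astype(np.uint8)
E
python3 - <<'E'
from fit import *
for n in("top","scene"):
    p=pickle.load(open(n+"0.pkl","rb")); m=matmask(p)
    n_,l,st,_=cv2.connectedComponentsWithStats(m); i=1+st[1:,4].argmax(); m=(l==i).astype(np.uint8)
    c=max(cv2.findContours(m,cv2.RETR_EXTERNAL,cv2.CHAIN_APPROX_NONE)[0],key=cv2.contourArea)
    mm=np.zeros_like(m); cv2.drawContours(mm,[c],-1,1,-1)
    b=st[i]; box=(b[0]-6,b[1]-6,b[0]+b[2]+6,b[1]+b[3]+6)
    print(n,box,fit(mm,box,lambda q:[block(p,q[0],q[1],q[2],.25,.53,[.002])],[.57,.0,-.07],[.01,.01,.03]))
    print(fit(mm,box,lambda q:[block(p,q[0],q[1],q[2],q[3],q[4],[.002])],[.57,.0,-.07,.25,.53],[.01,.01,.03,.01,.01]))
    cv2.imwrite("pics/mm_%s.png"%n,mm*255)
    H=cv2.cvtColor(p["image"],cv2.COLOR_RGB2HSV)
    if n=="top":
        np.set_printoptions(linewidth=250)
        for nm,(u,v) in dict(cover=(167,278),covshadow=(188,276),tray=(181,220),trayrim=(171,216),trsh=(194,222),jar=(447,218),jarlid=(458,214),jsh=(469,217),oil=(443,270),bench=(440,250),pock=(361,245)).items(): print(nm,H[v,u-1:u+2].tolist())
E
```

```text
top (np.int32(208), np.int32(165), np.int32(419), np.int32(284)) (array([ 0.57101949, -0.00140432,  0.11589646]), np.float64(0.02054283581674099))
(array([ 0.57044777, -0.00151903,  0.11450292,  0.24647234,  0.52643514]), np.float64(0.00845352653414011))
cover [[35, 26, 119], [30, 22, 117], [25, 26, 118]]
covshadow [[16, 64, 76], [16, 64, 76], [16, 63, 77]]
tray [[9, 23, 77], [9, 27, 67], [0, 21, 48]]
trayrim [[14, 51, 130], [0, 20, 52], [160, 38, 20]]
trsh [[18, 60, 76], [16, 61, 80], [17, 61, 75]]
jar [[12, 240, 102], [11, 255, 101], [12, 174, 119]]
jarlid [[11, 30, 159], [13, 29, 159], [13, 33, 94]]
jsh [[17, 59, 78], [17, 54, 75], [17, 58, 70]]
oil [[120, 255, 1], [60, 36, 7], [90, 255, 2]]
bench [[16, 56, 159], [16, 60, 156], [17, 60, 162]]
pock [[74, 80, 54], [74, 88, 55], [72, 85, 54]]
scene (np.int32(230), np.int32(142), np.int32(447), np.int32(311)) (array([ 0.56794208, -0.00376859,  0.11198458]), np.float64(0.04097563028335571))
(array([5.70435046e-01, 3.85074226e-04, 1.13631657e-01, 2.42446087e-01, 5.20962652e-01]), np.float64(0.009059561416506767))
```

```bash
cat >> fit.py <<'E'
def objmask(p,box,kind):
    im=cv2.GaussianBlur(p["image"],(0,0),.6); h=cv2.cvtColor(im,cv2.COLOR_RGB2HSV).astype(int)
    H,S,V=h[...,0],h[...,1],h[...,2]
    if kind=="bench": m=(S<44)|(S>95)|(V<50)
    elif kind=="oil": m=(V<50)|(S<40)
    else: m=~((H>55)&(H<95)&(S>45))|(V>110)
    u0,v0,u1,v1=box; k=np.zeros(m.shape,np.uint8); k[v0:v1,u0:u1]=m[v0:v1,u0:u1]
    k=cv2.morphologyEx(k,cv2.MORPH_OPEN,np.ones((2,2),np.uint8))
    n,l,st,_=cv2.connectedComponentsWithStats(k); k=(l==1+st[1:,4].argmax()).astype(np.uint8)
    c=max(cv2.findContours(k,cv2.RETR_EXTERNAL,cv2.CHAIN_APPROX_NONE)[0],key=cv2.contourArea)
    k[:]=0; cv2.drawContours(k,[c],-1,1,-1); return k
PR=dict(pocket=[(.026,.002),(.026,.014),(.0215,.021)],wrist=[(.019,.002),(.019,.012),(.013,.019)],
 tray=[(.030,0),(.030,.016)],jar=[(.025,0),(.025,.036),(.0205,.054)],cover=[(.042,0),(.042,.022),(.024,.042)])
KN=[(.009,.044),(.009,.066)]
def run(p,name,box,x0,kind=None,dz=0,lift=None):
    kind=kind or {"pocket":"mat","wrist":"mat","oil":"oil"}.get(name,"bench")
    m=objmask(p,box,kind)
    if name=="oil":
        f=lambda q:[block(p,q[0],q[1],q[2],.084,.032,[dz,dz+.014])]
        x=[*x0,0][:3]; r=fit(m,box,f,x,[.008,.008,.15])
    else:
        pr=[(a_,z+dz) for a_,z in PR[name]]
        f=lambda q:[sil(p,pr,*q)]+([sil(p,[(a_,z+dz) for a_,z in KN],*q)] if name=="cover" else [])
        r=fit(m,box,f,list(x0),[.008,.008])
    return r,m,f(r[0])
def overlay(p,items,box,n,s=4):
    u0,v0,u1,v1=box; im=cv2.resize(p["image"][v0:v1,u0:u1,::-1],None,fx=s,fy=s,interpolation=cv2.INTER_CUBIC)
    for r,m,hs in items:
        for pts in hs: cv2.polylines(im,[cv2.convexHull(((pts-[u0,v0]+.5)*s).astype(np.int32))],1,(0,0,255),1)
    cv2.imwrite("pics/"+n,im)
E
python3 - <<'E'
from fit import *
p=pickle.load(open("top0.pkl","rb")); s=pickle.load(open("scene0.pkl","rb"))
g=dict(pocket=(.54,-.138),wrist=(.52,.121),tray=(.572,.355),jar=(.583,-.39),cover=(.4135,.374),oil=(.41,-.37,0))
for nm,q in (("top",p),("scene",s)):
  its=[]
  for n,x in g.items():
    r0={"cover":.075,"oil":.06,"jar":.043,"tray":.05,"pocket":.045,"wrist":.035}[n]
    P=np.array([proj(q,[x[0]+i*r0,x[1]+j*r0,z]) for i in(-1,1) for j in(-1,1) for z in(0,.04)])
    box=tuple(int(v) for v in (*P.min(0),*P.max(0)))
    if n=="jar": box=(box[0],box[1],box[2],box[3]) 
    it=run(q,n,box,x); its.append(it); print(nm,n,it[0][0].round(4),round(it[0][1],3))
  if nm=="top": overlay(q,its,(130,170,230,300),"o1.png",4); overlay(q,its,(240,200,480,300),"o2.png",3)
  else: overlay(q,its,(400,220,530,340),"o3.png",5); overlay(q,its,(215,95,400,250),"o4.png",4)
E
```

```text
top pocket [ 0.5382 -0.1422] 0.069
top wrist [0.5212 0.1202] 0.114
top tray [0.5702 0.3534] 0.127
top jar [ 0.5811 -0.3894] 0.116
top cover [0.413  0.3765] 0.058
top oil [ 0.4104 -0.367  -0.1743] 0.134
scene pocket [ 0.5395 -0.1326] 0.258
scene wrist [0.5231 0.1277] 0.291
scene tray [0.5731 0.3592] 0.078
scene jar [ 0.582  -0.3834] 0.84
scene cover [0.4131 0.3803] 0.053
scene oil [ 0.4095 -0.3605 -0.085 ] 0.615
```

```bash
cd pics; python3 -c "
import cv2,numpy as np
for o,l in (('oa',['o1','o3']),('ob',['o2','o4'])):
    I=[cv2.imread(x+'.png') for x in l]; print([i.shape for i in I])
    
"
```

```text
[(520, 400, 3), (600, 650, 3)]
[(300, 720, 3), (620, 740, 3)]
```

View pics/o1.png

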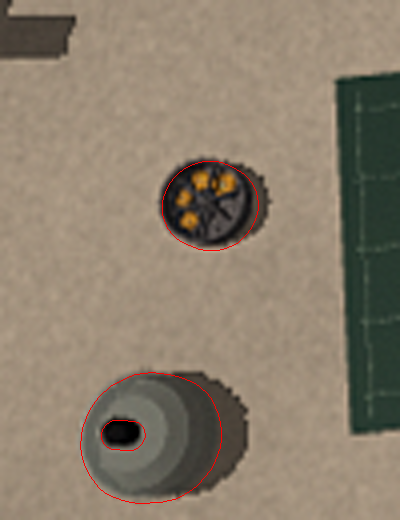

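View pics/o2.png

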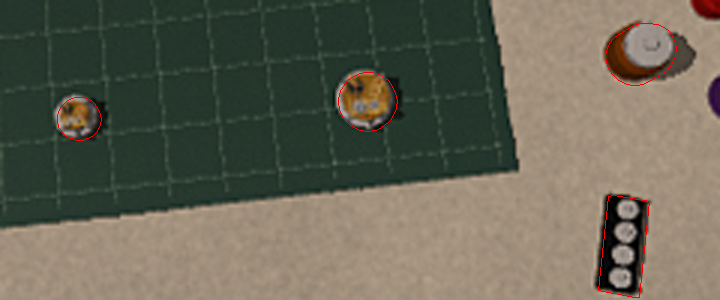

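View pics/o4.png

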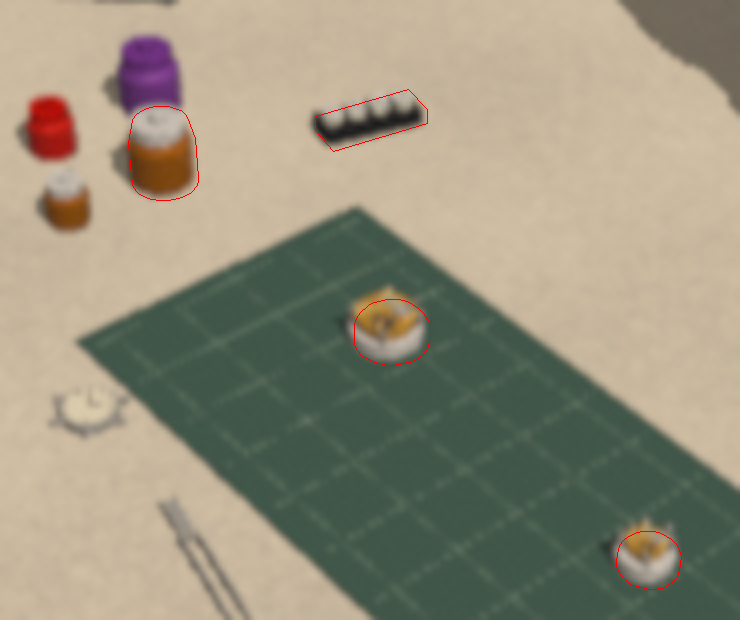

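View pics/o3.png

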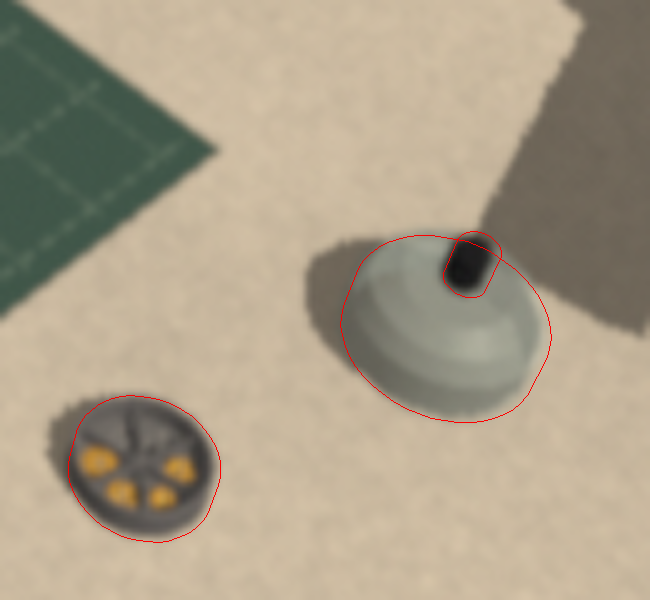

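The 2x2 opening shifts the masks by about a pixel. I'll fix that and tighten the masks.

```bash
sed -i 's/k=cv2.morphologyEx(k,cv2.MORPH_OPEN,np.ones((2,2),np.uint8))/k=cv2.morphologyEx(k,cv2.MORPH_OPEN,np.ones((3,3),np.uint8))/' fit.py
python3 - <<'E'
s=open('fit.py').read()
s=s.replace('else: m=~((H>55)&(H<95)&(S>45))|(V>110)','else: m=(V>(85 if p["fx"]<420 else 115))|((H<40)&(S>90))')
s=s.replace('elif kind=="oil": m=(V<50)|(S<40)','elif kind=="oil": m=(V<55)|(S<40)')
s=s.replace('''    if kind=="bench"''','''    if kind=="jar": m=(S>95)|(S<(42 if p["fx"]<420 else 30))
    elif kind=="bench"''').replace('"oil":"oil"}','"oil":"oil","jar":"jar"}')
open('fit.py','w').write(s)
E
cat > meas.py <<'E'
from fit import *
R0={"cover":.07,"oil":.06,"jar":.04,"tray":.045,"pocket":.04,"wrist":.03}
def measure(q,nm,g,show=True):
  its=[]; o={}
  for n,x in g.items():
    r0=R0[n]; dz=x[3] if len(x)>3 else 0
    P=np.array([proj(q,[x[0]+i*r0,x[1]+j*r0,z]) for i in(-1,1) for j in(-1,1) for z in(0,.04)])
    box=tuple(int(v) for v in (*P.min(0),*P.max(0)))
    it=run(q,n,box,x[:3] if n=="oil" else x[:2],dz=dz); its.append(it); o[n]=it[0][0]; print(nm,n,it[0][0].round(4),round(it[0][1],3),it[1].sum())
  return its,o
E
python3 - <<'E'
from meas import *
p=pickle.load(open("top0.pkl","rb")); s=pickle.load(open("scene0.pkl","rb"))
for q in (p,s):
    h=cv2.cvtColor(q["image"],cv2.COLOR_RGB2HSV)
    for w in [(.54,-.14,.005),(.5,-.08,.002),(.585,-.39,.02),(.5,-.4,0),(.583,-.42,0)]:
        u,v=proj(q,w).astype(int); print(w,h[v,u-2:u+3].tolist())
g=dict(pocket=(.54,-.139),wrist=(.522,.122),tray=(.572,.355),jar=(.583,-.39),cover=(.4135,.376),oil=(.41,-.366,-.15))
i,_=measure(p,"top",g); overlay(p,i,(130,170,230,300),"p1.png",4); overlay(p,i,(240,200,480,300),"p2.png",3)
i,_=measure(s,"scene",g); overlay(s,i,(215,95,400,250),"p4.png",4)
E
```

```text
(0.54, -0.14, 0.005) [[19, 166, 95], [17, 192, 133], [17, 198, 144], [18, 204, 140], [17, 208, 140]]
(0.5, -0.08, 0.002) [[72, 83, 55], [72, 83, 55], [72, 80, 54], [72, 80, 54], [72, 80, 54]]
(0.585, -0.39, 0.02) [[12, 26, 165], [15, 29, 158], [12, 29, 158], [10, 29, 159], [12, 27, 160]]
(0.5, -0.4, 0) [[16, 57, 165], [17, 59, 159], [16, 60, 156], [15, 56, 163], [14, 56, 163]]
(0.583, -0.42, 0) [[12, 30, 154], [11, 26, 154], [11, 26, 156], [11, 26, 157], [15, 40, 102]]
(0.54, -0.14, 0.005) [[19, 151, 132], [19, 130, 145], [18, 98, 135], [18, 102, 123], [18, 147, 135]]
(0.5, -0.08, 0.002) [[72, 64, 87], [71, 64, 87], [71, 62, 86], [71, 62, 86], [71, 65, 86]]
(0.585, -0.39, 0.02) [[15, 221, 134], [14, 212, 142], [14, 205, 148], [15, 203, 153], [14, 206, 157]]
(0.5, -0.4, 0) [[18, 54, 206], [18, 54, 206], [18, 53, 204], [18, 53, 205], [17, 53, 205]]
(0.583, -0.42, 0) [[14, 205, 103], [15, 218, 117], [15, 223, 126], [15, 221, 134], [14, 212, 142]]
top pocket [ 0.5421 -0.1382] 0.113 271
top wrist [0.5236 0.1256] 0.257 132
top tray [0.5736 0.3565] 0.169 362
top jar [ 0.584  -0.3868] 0.208 308
top cover [0.4155 0.3796] 0.057 874
top oil [ 0.4127 -0.3642 -0.1758] 0.105 410
scene pocket [ 0.5374 -0.1415] 0.102 262
scene wrist [0.5205 0.1222] 0.113 181
scene tray [0.573  0.3565] 0.31 536
scene jar [ 0.5827 -0.3889] 0.85 189
scene cover [0.413  0.3776] 0.053 1248
scene oil [ 0.4027 -0.3685 -0.1048] 1.373 108
```

View pics/p2.png

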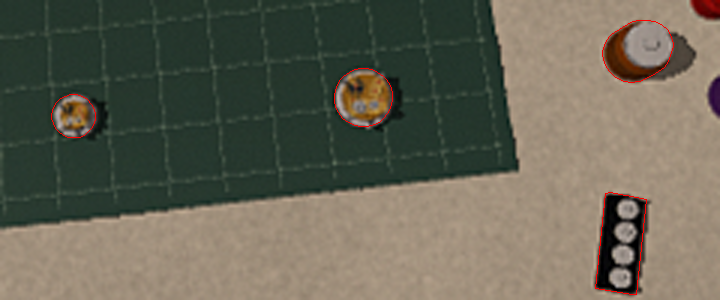

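View pics/p4.png

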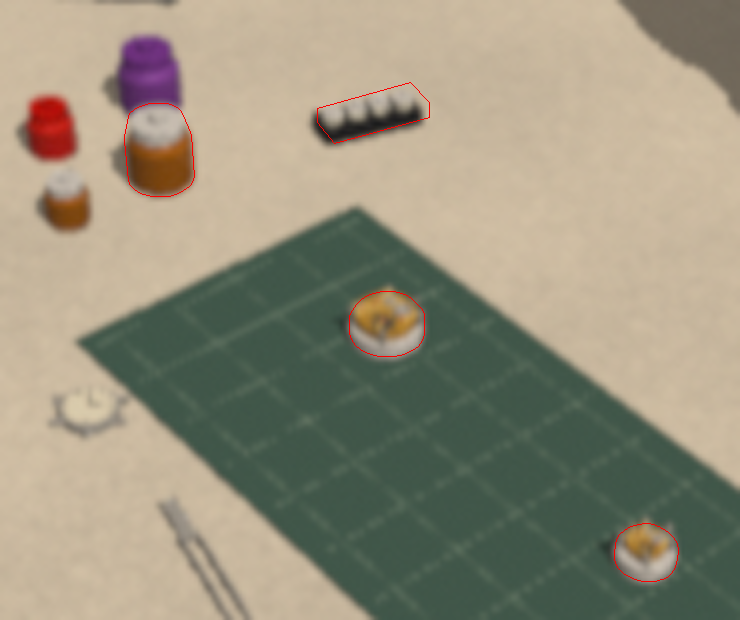

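View pics/p1.png

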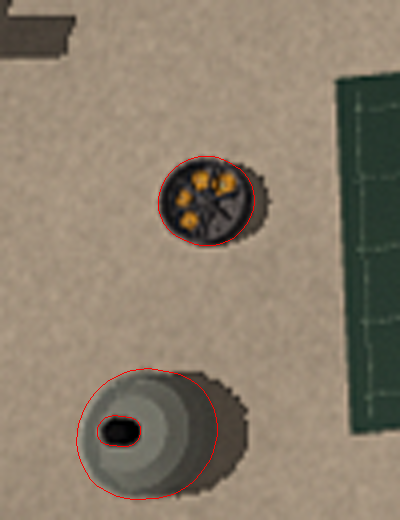

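Emit:
servo_tool --pt "0.026 -0.011 0 0 0 -0.074 1" --pt "0.052 -0.022 0 0 0 -0.148 1" --pt "0.078 -0.033 0 0 0 -0.222 1" --pt "0.105 -0.044 0 0 0 -0.296 1" --pt "0.131 -0.054 0 0 0 -0.37 1" --pt "0.158 -0.065 0 0 0 -0.444 1" --pt "0.184 -0.076 0 0 0 -0.518 1" --pt "0.21 -0.087 0 0 0 -0.592 1" --newtons 12

```text
time_s: 1.77
ee_pos: [0.3631, 0.4409, 0.2055]
eef_rot: [3.141, -0.0, 2.266]
force: [-0.3, 0.4, 0.7]
grip_width: 0.0942
```

Emit:
servo_tool --pt "0.026 -0.011 0 0 0 -0.074 1" --pt "0.055 -0.022 -0.005 0 0 -0.148 1" --pt "0.085 -0.034 -0.02 0 0 -0.222 1" --pt "0.115 -0.046 -0.04 0 0 -0.296 1" --pt "0.14 -0.057 -0.06 0 0 -0.37 1" --pt "0.17 -0.069 -0.085 0 0 -0.444 1" --pt "0.195 -0.079 -0.11 0 0 -0.52 1" --pt "0.21 -0.0855 -0.125 0 0 -0.581 1"

```text
time_s: 2.43
ee_pos: [0.5746, 0.3534, 0.0773]
eef_rot: [-3.139, 0.001, 1.679]
force: [-0.7, 0.4, -0.2]
grip_width: 0.0942
```

```bash
python3 - <<'E'
from h import *
o=ctrl.get_obs(); print(o["ee_pos"],o["eef_rot"])
s=cams.camera("scene"); save(s,"b1.png",(370,180,530,340),4)
E
```

```text
[0.57456392 0.35335152 0.07727166] [-3.13922570e+00  1.22336514e-03  1.67947871e+00]
```

View pics/b1.png

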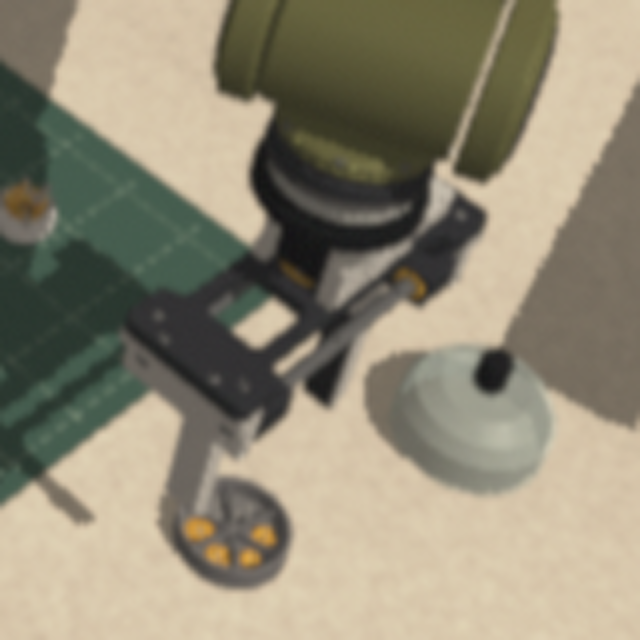

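The fingers are astride the tray along world x, with the cover well clear at (490,420) in the crop. Going down.

Emit:
servo_tool --pt "-0.001 0.002 -0.015 0 0 0.006 1" --pt "-0.001 0.002 -0.03 0 0 0.006 1" --pt "-0.001 0.002 -0.045 0 0 0.006 1" --pt "-0.001 0.002 -0.057 0 0 0.006 1" --pt "-0.001 0.002 -0.066 0 0 0.006 1" --pt "-0.001 0.002 -0.071 0 0 0.006 1" --pt "-0.001 0.002 -0.0735 0 0 0.006 1" --pt "-0.001 0.002 -0.074 0 0 0.006 1"

```text
time_s: 3.15
ee_pos: [0.5742, 0.354, 0.0009]
eef_rot: [-3.137, 0.003, 1.68]
force: [-0.3, 0.4, 0.2]
grip_width: 0.094
```

Emit:
servo_tool --pt "0 0 0 0 0 0 0.1" --pt "0 0 0 0 0 0 0" --pt "0 0 0 0 0 0 -0.2" --pt "0 0 0 0 0 0 -0.5" --pt "0 0 0 0 0 0 -1" --pt "0 0 0 0 0 0 -1" --pt "0 0 0 0 0 0 -1" --pt "0 0 0 0 0 0 -1" --newtons 12

```text
time_s: 3.82
ee_pos: [0.5743, 0.3541, 0.0011]
eef_rot: [-3.137, 0.002, 1.68]
force: [-0.4, -1.0, 1.5]
grip_width: 0.0593
```

Emit:
servo_tool --pt "0 0 0.003 0 0 0 -1" --pt "0 0 0.008 0 0 0 -1" --pt "0 0 0.016 0 0 0 -1" --pt "0 0 0.028 0 0 0 -1" --pt "0 -0.003 0.042 0 0 0 -1" --pt "0 -0.01 0.058 0 0 0 -1" --pt "-0.001 -0.02 0.072 0 0 0 -1" --pt "-0.003 -0.034 0.08 0 0 0 -1"

```text
time_s: 4.48
ee_pos: [0.572, 0.3204, 0.0844]
eef_rot: [-3.14, 0.001, 1.681]
force: [0.4, 0.5, -1.1]
grip_width: 0.0591
```

Emit:
servo_tool --pt "-0.002 -0.02 0 0 0 0 -1" --pt "-0.005 -0.043 0 0 0 0 -1" --pt "-0.008 -0.066 0 0 0 0 -1" --pt "-0.011 -0.089 0 0 0 0 -1" --pt "-0.013 -0.112 0 0 0 0 -1" --pt "-0.016 -0.135 0 0 0 0 -1" --pt "-0.018 -0.158 0 0 0 0 -1" --pt "-0.02 -0.18 0 0 0 0 -1"

```text
time_s: 5.15
ee_pos: [0.552, 0.1391, 0.086]
eef_rot: [3.141, 0.001, 1.681]
force: [0.4, -0.4, -0.5]
grip_width: 0.0594
```

Emit:
servo_tool --pt "-0.003 -0.026 0 0 0 0.004 -1" --pt "-0.006 -0.052 0 0 0 0.004 -1" --pt "-0.009 -0.078 0 0 0 0.004 -1" --pt "-0.012 -0.104 0 0 0 0.004 -1" --pt "-0.015 -0.13 0 0 0 0.004 -1" --pt "-0.018 -0.155 0 0 0 0.004 -1" --pt "-0.02 -0.174 0 0 0 0.004 -1" --pt "-0.021 -0.184 0 0 0 0.004 -1"

```text
time_s: 5.82
ee_pos: [0.531, -0.047, 0.0875]
eef_rot: [3.139, 0.002, 1.683]
force: [-0.2, 0.5, -1.8]
grip_width: 0.0591
```

Emit:
servo_tool --pt "0 0 -0.012 0 0 0 -1" --pt "0 0 -0.026 0 0 0 -1" --pt "0 0 -0.04 0 0 0 -1" --pt "0 0 -0.05 0 0 0 -1" --pt "0 0 -0.058 0 0 0 -1" --pt "0 0 -0.064 0 0 0 -1" --pt "0 0 -0.067 0 0 0 -1" --pt "0 0 -0.068 0 0 0 -1"

```text
time_s: 6.48
ee_pos: [0.5311, -0.0468, 0.0192]
eef_rot: [3.14, 0.002, 1.684]
force: [-0.3, -0.1, -1.4]
grip_width: 0.0593
```

Emit:
servo_tool --pt "0 0.002 -0.003 0 0 0 -1" --pt "0 0.002 -0.006 0 0 0 -1" --pt "0 0.002 -0.009 0 0 0 -1" --pt "0 0.002 -0.011 0 0 0 -1" --pt "0 0.002 -0.0125 0 0 0 -1" --pt "0 0.002 -0.0135 0 0 0 -1" --pt "0 0.002 -0.0145 0 0 0 -1" --pt "0 0.002 -0.015 0 0 0 -1"

```text
time_s: 7.15
ee_pos: [0.5311, -0.0448, 0.0041]
eef_rot: [3.14, 0.002, 1.684]
force: [0.4, 0.6, -0.8]
grip_width: 0.0591
```

Emit:
servo_tool --pt "0 0 -0.0003 0 0 0 -1" --pt "0 0 -0.0006 0 0 0 -1" --pt "0 0 -0.0009 0 0 0 -1" --pt "0 0 -0.0011 0 0 0 -1" --pt "0 0 -0.0011 0 0 0 -0.3" --pt "0 0 -0.0011 0 0 0 0.4" --pt "0 0 -0.0011 0 0 0 0.6" --pt "0 0 -0.0011 0 0 0 0.8"

```text
time_s: 7.82
ee_pos: [0.5311, -0.0448, 0.003]
eef_rot: [3.14, 0.002, 1.684]
force: [0.7, 0.1, 0.5]
grip_width: 0.0755
```

Emit:
servo_tool --pt "0 0 0.005 0 0 0 0.8" --pt "0 0 0.015 0 0 0 0.8" --pt "0 0 0.035 0 0 0 0.8" --pt "0 0 0.06 0 0 0 0.8" --pt "0 0 0.09 0 0 0 0.8" --pt "0 0 0.12 0 0 0 0.8" --pt "0 -0.02 0.145 0 0 0 0.8" --pt "0 -0.05 0.16 0 0 0 0.8"

```text
time_s: 8.48
ee_pos: [0.5319, -0.094, 0.1673]
eef_rot: [3.135, 0.003, 1.686]
force: [-0.9, 0.1, -0.1]
grip_width: 0.0843
```

Emit:
servo_tool --pt "-0.007 -0.015 0.0 0 0 -0.116 0.4" --pt "-0.015 -0.032 0 0 0 -0.232 0.2" --pt "-0.022 -0.05 0 0 0 -0.348 0.2" --pt "-0.03 -0.068 0 0 0 -0.464 0.2" --pt "-0.037 -0.085 0 0 0 -0.58 0.2" --pt "-0.045 -0.102 0 0 0 -0.696 0.2" --pt "-0.052 -0.118 0 0 0 -0.812 0.2" --pt "-0.06 -0.135 0 0 0 -0.928 0.2"

```text
time_s: 9.15
ee_pos: [0.4715, -0.2297, 0.1684]
eef_rot: [3.135, 0.003, 0.753]
force: [-0.3, -0.1, -0.3]
grip_width: 0.0568
```

Emit:
servo_tool --pt "-0.007 -0.017 -0.005 0 0 -0.116 0.2" --pt "-0.015 -0.034 -0.01 0 0 -0.232 0.2" --pt "-0.022 -0.051 -0.02 0 0 -0.348 0.2" --pt "-0.03 -0.068 -0.03 0 0 -0.464 0.2" --pt "-0.037 -0.085 -0.04 0 0 -0.58 0.2" --pt "-0.045 -0.102 -0.05 0 0 -0.696 0.2" --pt "-0.052 -0.118 -0.06 0 0 -0.812 0.2" --pt "-0.059 -0.135 -0.07 0 0 -0.93 0.2"

```text
time_s: 9.82
ee_pos: [0.4121, -0.3655, 0.099]
eef_rot: [3.134, 0.002, -0.183]
force: [0.3, 0.0, 0.1]
grip_width: 0.0564
```

```bash
python3 - <<'E'
from meas import *
o=ctrl.get_obs(); print(o["ee_pos"],o["eef_rot"],o["qpos"])
p=cams.camera("top"); pickle.dump(p,open("top1.pkl","wb")); save(p,"c1.png")
i,_=measure(p,"top",dict(pocket=(.542,-.138),tray=(.531,-.0426,0,.002),wrist=(.5236,.1256)))
overlay(p,i,(240,200,400,300),"c2.png",4)
E
```

```text
[ 0.4121156  -0.36551194  0.0990016 ] [ 3.13390033e+00  1.81653510e-03 -1.83006907e-01] [-0.78840766  0.41075715  1.63360369 -0.00828119  1.09436176  0.96917591]
top pocket [ 0.5422 -0.1381] 0.086 279
top tray [ 0.5297 -0.047 ] 0.248 443
top wrist [0.5241 0.1256] 0.215 142
```

View pics/c1.png

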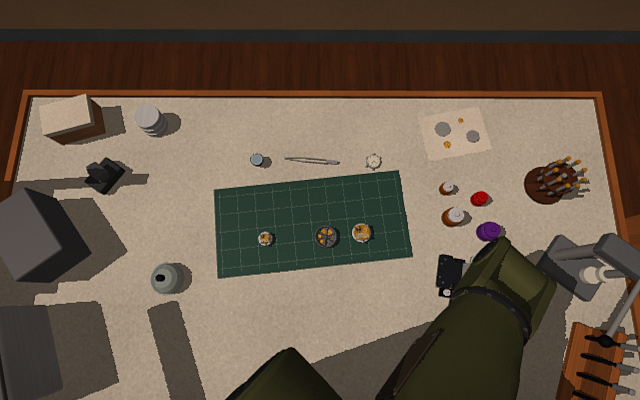

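View pics/c2.png

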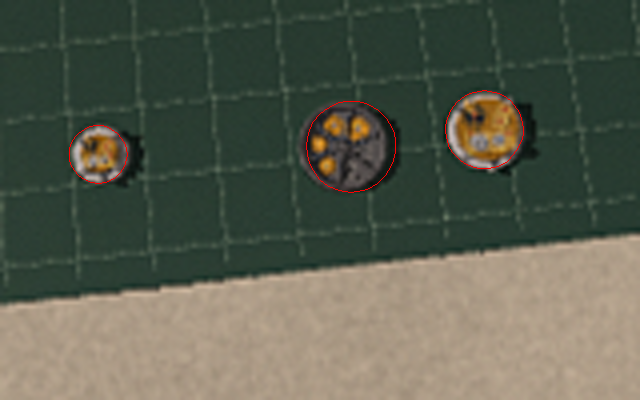

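```bash
python3 - <<'E'
s=open('fit.py').read()
s=s.replace('''    if kind=="jar"''','''    if kind=="onmat": m=((S<60)|(H<45)|(H>110))&~((V<30)&(H>45)&(H<110))
    elif kind=="jar"''')
open('fit.py','w').write(s)
E
python3 - <<'E'
from meas import *
p=pickle.load(open("top1.pkl","rb"))
h=cv2.cvtColor(p["image"],cv2.COLOR_RGB2HSV)
for v in (236,246): print([h[v,u].tolist() for u in range(311,345,1)])
it=[run(p,"tray",(310,220,346,252),(.53,-.044),"onmat",.002),run(p,"pocket",(346,218,380,250),(.54,-.139),"onmat"),run(p,"wrist",(253,228,280,252),(.5236,.1256),"onmat")]
for i in it: print(i[0],i[1].sum())
overlay(p,it,(240,200,400,300),"c3.png",4)
E
```

```text
[[73, 81, 57], [68, 60, 76], [72, 84, 61], [64, 29, 70], [0, 14, 54], [150, 15, 35], [20, 48, 32], [17, 211, 146], [18, 186, 208], [18, 206, 210], [17, 194, 121], [4, 21, 84], [0, 18, 87], [10, 21, 73], [4, 22, 91], [9, 25, 71], [10, 15, 50], [150, 13, 59], [0, 5, 55], [8, 14, 72], [5, 18, 83], [9, 26, 98], [9, 21, 85], [5, 19, 82], [7, 24, 95], [30, 15, 51], [73, 66, 27], [79, 78, 26], [73, 58, 31], [70, 72, 64], [70, 70, 66], [73, 75, 65], [72, 68, 64], [70, 66, 70]]
[[71, 81, 60], [73, 84, 58], [66, 64, 76], [70, 74, 62], [74, 82, 59], [71, 81, 60], [71, 78, 62], [73, 92, 58], [69, 59, 56], [40, 15, 50], [4, 24, 74], [4, 23, 77], [4, 27, 66], [5, 27, 56], [0, 22, 59], [176, 27, 76], [8, 26, 80], [4, 24, 75], [0, 20, 77], [0, 26, 50], [66, 40, 32], [77, 92, 25], [75, 89, 23], [70, 85, 36], [71, 81, 63], [72, 81, 63], [73, 77, 63], [71, 79, 61], [72, 79, 58], [72, 75, 61], [70, 77, 60], [70, 78, 59], [71, 68, 60], [69, 69, 59]]
(array([ 0.53007285, -0.04139024]), np.float64(0.07163065671920776)) 432
(array([ 0.5409982 , -0.13962884]), np.float64(0.09726391732692719)) 333
(array([0.52431188, 0.12353187]), np.float64(0.15989847481250763)) 197
```

View pics/c3.png

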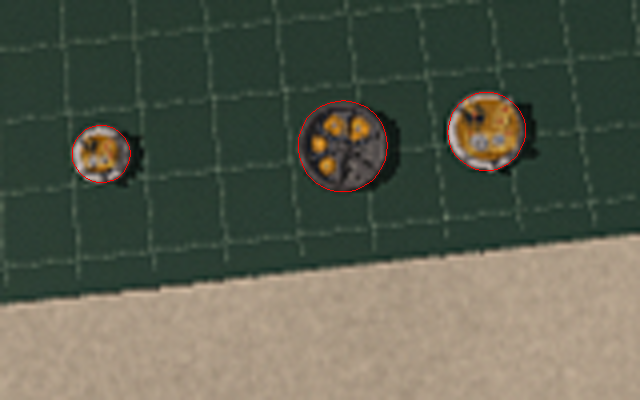

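Emit:
servo_tool --pt "0 0.001 -0.02 0.006 0 0.007 0.2" --pt "0 0.001 -0.04 0.006 0 0.007 0.2" --pt "0 0.001 -0.058 0.006 0 0.007 0.2" --pt "0 0.001 -0.073 0.006 0 0.007 0.2" --pt "0 0.001 -0.084 0.006 0 0.007 0.2" --pt "0 0.001 -0.09 0.006 0 0.007 0.2" --pt "0 0.001 -0.093 0.006 0 0.007 0.2" --pt "0 0.001 -0.094 0.006 0 0.007 0.2"

```text
time_s: 10.53
ee_pos: [0.4107, -0.3664, 0.0034]
eef_rot: [3.14, 0.005, -0.186]
force: [0.3, 0.4, 0.8]
grip_width: 0.0561
```

Emit:
servo_tool --pt "0 0 -0.001 0 0 0 0.1" --pt "0 0 -0.001 0 0 0 -0.1" --pt "0 0 -0.001 0 0 0 -0.2" --pt "0 0 -0.001 0 0 0 -0.4" --pt "0 0 -0.001 0 0 0 -1" --pt "0 0 -0.001 0 0 0 -1" --pt "0 0 -0.001 0 0 0 -1" --pt "0 0 -0.001 0 0 0 -1" --newtons 15

```text
time_s: 11.2
ee_pos: [0.4109, -0.3665, 0.0027]
eef_rot: [3.14, 0.004, -0.186]
force: [-0.2, 2.8, 6.1]
grip_width: 0.0313
```

Emit:
servo_tool --pt "0 0 0.002 0 0 0 -1" --pt "0 0 0.006 0 0 0 -1" --pt "0 0 0.014 0 0 0 -1" --pt "0 0 0.026 0 0 0 -1" --pt "0 0 0.04 0 0 0 -1" --pt "0.003 0.004 0.056 0 0 0 -1" --pt "0.01 0.01 0.07 0 0 0.02 -1" --pt "0.02 0.02 0.08 0 0 0.05 -1"

```text
time_s: 11.87
ee_pos: [0.4311, -0.3472, 0.0853]
eef_rot: [3.139, 0.003, -0.137]
force: [0.8, 0.9, -1.7]
grip_width: 0.0319
```

Emit:
servo_tool --pt "0.013 0.014 0 0 0 0.04 -1" --pt "0.028 0.03 0 0 0 0.08 -1" --pt "0.044 0.047 0 0 0 0.12 -1" --pt "0.06 0.064 0 0 0 0.16 -1" --pt "0.076 0.081 0 0 0 0.195 -1" --pt "0.092 0.098 0 0 0 0.225 -1" --pt "0.107 0.113 0 0 0 0.245 -1" --pt "0.118 0.126 0 0 0 0.25 -1"

```text
time_s: 12.53
ee_pos: [0.5502, -0.22, 0.0865]
eef_rot: [3.138, 0.002, 0.115]
force: [-0.4, 0.3, -1.3]
grip_width: 0.0318
```

Emit:
servo_tool --pt "0 0 -0.006 0 0 0 -1" --pt "0 0 -0.014 0 0 0 -1" --pt "0 0 -0.024 0 0 0 -1" --pt "0 0 -0.034 0 0 0 -1" --pt "0 0 -0.042 0 0 0 -1" --pt "0 0 -0.048 0 0 0 -1" --pt "0 0 -0.052 0 0 0 -1" --pt "0 0 -0.053 0 0 0 -1"

```text
time_s: 13.2
ee_pos: [0.5497, -0.2201, 0.0326]
eef_rot: [3.139, 0.003, 0.115]
force: [0.9, 0.2, -1.1]
grip_width: 0.0318
```

Emit:
servo_tool --pt "0 -0.0005 -0.005 0 0 0 -1" --pt "0 -0.0005 -0.01 0 0 0 -1" --pt "0 -0.0005 -0.015 0 0 0 -1" --pt "0 -0.0005 -0.019 0 0 0 -1" --pt "0 -0.0005 -0.022 0 0 0 -1" --pt "0 -0.0005 -0.024 0 0 0 -1" --pt "0 -0.0005 -0.025 0 0 0 -1" --pt "0 -0.0005 -0.0255 0 0 0 -1"

```text
time_s: 13.87
ee_pos: [0.5498, -0.2206, 0.007]
eef_rot: [3.139, 0.003, 0.115]
force: [0.0, 0.2, -2.8]
grip_width: 0.0317
```

Emit:
servo_tool --pt "0 0 -0.0004 0 0 0 -1" --pt "0 0 -0.0008 0 0 0 -1" --pt "0 0 -0.0011 0 0 0 -1" --pt "0 0 -0.0014 0 0 0 -1" --pt "0 0 -0.0017 0 0 0 -1" --pt "0 0 -0.002 0 0 0 -1" --pt "0 0 -0.002 0 0 0 -1" --pt "0 0 -0.002 0 0 0 -1"

```text
time_s: 14.53
ee_pos: [0.5498, -0.2206, 0.005]
eef_rot: [3.139, 0.003, 0.115]
force: [-0.1, -0.1, -0.8]
grip_width: 0.0318
```

Lower the last bit, then open only to about 52 mm and lift.

Emit:
servo_tool --pt "0 0 -0.0003 0 0 0 -1" --pt "0 0 -0.0006 0 0 0 -1" --pt "0 0 -0.0008 0 0 0 -1" --pt "0 0 -0.0008 0 0 0 -0.3" --pt "0 0 -0.0008 0 0 0 -0.1" --pt "0 0 -0.0008 0 0 0 0.0" --pt "0 0 -0.0008 0 0 0 0.1" --pt "0 0 -0.0008 0 0 0 0.1"

```text
time_s: 15.2
ee_pos: [0.5498, -0.2207, 0.0042]
eef_rot: [3.139, 0.003, 0.115]
force: [-0.4, 0.8, 0.6]
grip_width: 0.0516
```

Emit:
servo_tool --pt "0 0 0.004 0 0 0 0.1" --pt "0 0 0.014 0 0 0 0.1" --pt "0 0 0.034 0 0 0 0.1" --pt "0 0 0.06 0 0 0 0.1" --pt "0 0 0.09 0 0 0 0.1" --pt "0 0 0.12 0 0 0 0.3" --pt "0 -0.01 0.145 0 0 0 0.4" --pt "0.005 -0.03 0.155 0 0 0 0.4"

```text
time_s: 15.87
ee_pos: [0.5558, -0.2501, 0.1647]
eef_rot: [3.136, -0.002, 0.117]
force: [0.8, -0.4, 0.6]
grip_width: 0.065
```

```bash
python3 - <<'E'
from meas import *
p=pickle.load(open("top1.pkl","rb"))
for u,v,z in ((441,190,.0),(447,187,.04),(477,200,0),(484,233,0),(489,230,.06)): print(u,v,ray_z(p,u,v,z).round(3))
W=cloud(p); print(np.nanmax(W[222:240,478:500,2]))
p=pickle.load(open("top0.pkl","rb"))
h=cv2.cvtColor(p["image"],cv2.COLOR_RGB2HSV)
for v in(205,212,218,222): print(v,[h[v,u,1:].tolist() for u in range(438,470)])
s=pickle.load(open("scene0.pkl","rb"))
print(proj(s,[.584,-.387,0]),proj(s,[.584,-.387,.036]),proj(s,[.584,-.387,.054]))
i=run(p,"jar",(436,200,475,232),(.584,-.387),"jar"); print(i[0]); overlay(p,[i],(425,180,505,245),"d1.png",8)
E
```

```text
441 190 [ 0.665 -0.369  0.   ]
447 187 [ 0.662 -0.373  0.04 ]
477 200 [ 0.636 -0.468  0.   ]
484 233 [ 0.542 -0.479  0.   ]
489 230 [ 0.541 -0.467  0.06 ]
0.38817592827200914
205 [[60, 167], [58, 168], [57, 165], [59, 159], [59, 156], [60, 161], [59, 160], [59, 156], [59, 156], [57, 160], [56, 158], [57, 156], [56, 156], [56, 164], [54, 164], [56, 160], [59, 161], [58, 164], [57, 165], [63, 155], [58, 155], [59, 159], [58, 167], [58, 168], [57, 169], [59, 165], [57, 160], [58, 163], [57, 162], [57, 160], [59, 161], [56, 167]]
212 [[58, 162], [58, 166], [54, 166], [56, 169], [56, 163], [106, 113], [220, 65], [255, 68], [255, 97], [255, 94], [62, 111], [23, 164], [24, 167], [27, 160], [26, 156], [27, 158], [30, 154], [28, 154], [28, 154], [29, 156], [31, 150], [26, 149], [29, 157], [28, 153], [27, 160], [37, 104], [57, 72], [60, 72], [63, 69], [61, 59], [60, 137], [57, 169]]
218 [[57, 160], [55, 161], [48, 169], [126, 117], [255, 73], [238, 74], [245, 74], [243, 83], [240, 102], [255, 101], [174, 119], [28, 109], [22, 151], [29, 160], [30, 161], [29, 159], [31, 157], [30, 159], [26, 157], [29, 156], [28, 154], [30, 154], [26, 154], [26, 156], [26, 157], [40, 102], [59, 73], [62, 78], [63, 77], [61, 80], [65, 78], [60, 77]]
222 [[56, 164], [55, 166], [59, 165], [50, 172], [85, 132], [197, 83], [255, 68], [255, 65], [244, 67], [239, 64], [240, 84], [247, 95], [255, 96], [255, 94], [242, 95], [154, 81], [71, 68], [48, 85], [40, 82], [41, 74], [154, 78], [255, 53], [255, 51], [93, 63], [50, 76], [63, 77], [62, 78], [64, 76], [58, 75], [59, 69], [57, 63], [62, 98]]
[254.73567968 139.3326246 ] [253.86285658 129.54370586] [253.41485518 124.51926356]
(array([ 0.58400473, -0.38689399]), np.float64(0.20815296471118927))
```

View pics/d1.png

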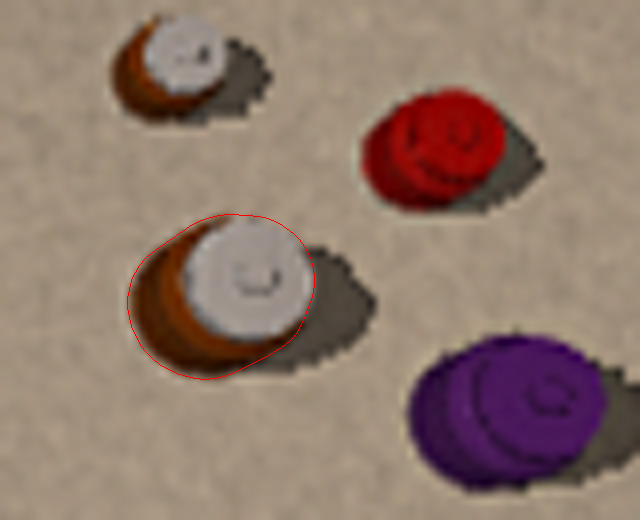

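The crop confirms the larger amber jar with the aluminium lid at about (454,215). Small amber, red and purple are each at least 69 mm away from its centre, so a 65 mm opening fits.

Emit:
servo_tool --pt "0.003 -0.017 0 0.003 0 0 0.4" --pt "0.007 -0.036 0 0.005 0 0 0.4" --pt "0.011 -0.056 0 0.005 0 0 0.4" --pt "0.015 -0.076 0 0.005 0 0 0.4" --pt "0.019 -0.096 0 0.005 0 0 0.4" --pt "0.023 -0.116 -0.01 0.005 0 0 0.4" --pt "0.026 -0.13 -0.025 0.005 0 0 0.4" --pt "0.027 -0.137 -0.04 0.005 0 0 0.4"

```text
time_s: 16.53
ee_pos: [0.5828, -0.3889, 0.125]
eef_rot: [3.14, -0.004, 0.116]
force: [-0.5, -0.5, 0.4]
grip_width: 0.0657
```

```bash
python3 - <<'E'
from meas import *
o=ctrl.get_obs(); print(o["ee_pos"],o["eef_rot"])
p=cams.camera("top"); pickle.dump(p,open("top2.pkl","wb"))
it=[run(p,"tray",(310,220,346,252),(.53,-.044),"onmat",.002),run(p,"pocket",(346,218,380,250),(.54,-.139),"onmat"),run(p,"oil",(375,205,407,252),(.55,-.22,.11),"oil" ,.002)]
for i in it: print(i[0],i[1].sum())
overlay(p,it,(300,170,500,300),"e1.png",4)
s=cams.camera("scene"); save(s,"e2.png",(190,60,390,210),4)
E
```

```text
[ 0.58278803 -0.38886682  0.12503861] [ 3.13958017 -0.00395862  0.11556153]
(array([ 0.53059148, -0.04102341]), np.float64(0.08674242347478867)) 440
(array([ 0.5409982 , -0.13962884]), np.float64(0.09726391732692719)) 333
(array([ 0.54992946, -0.22017303,  0.12835958]), np.float64(0.16486139595508575)) 477
```

View pics/e1.png

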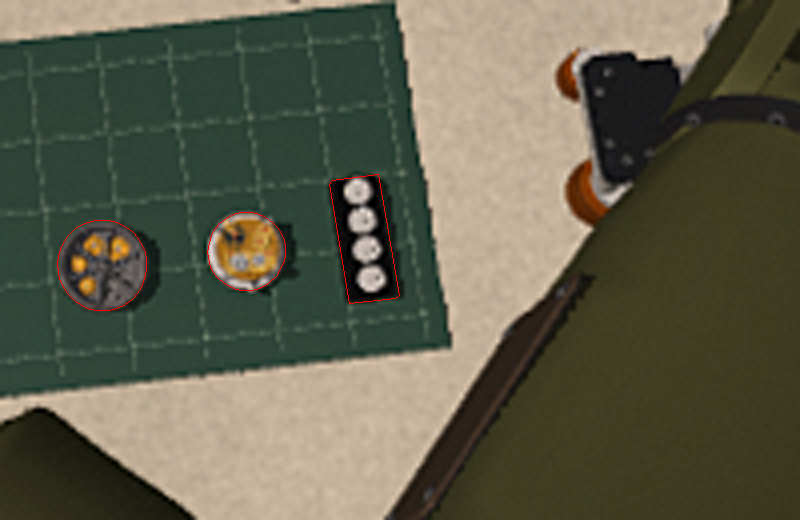

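View pics/e2.png

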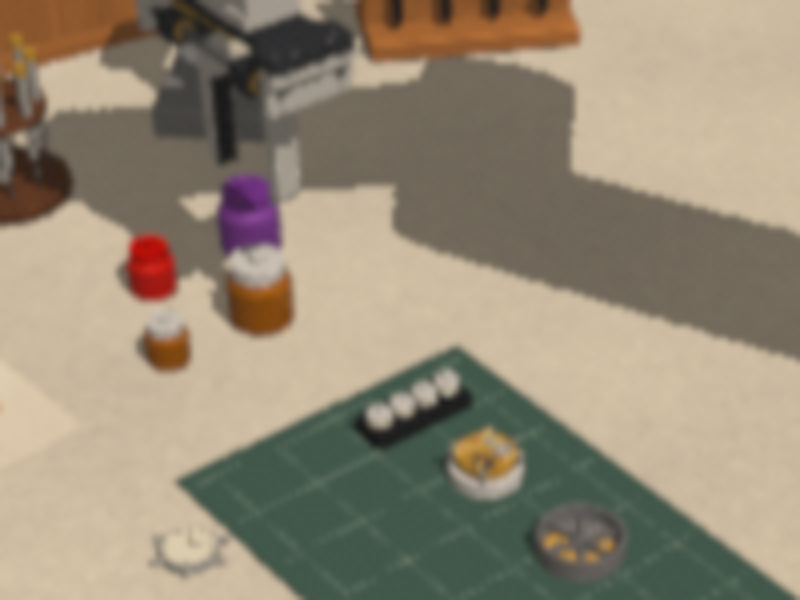

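Emit:
servo_tool --pt "0 0.001 -0.012 0 0.004 0 0.4" --pt "0 0.001 -0.03 0 0.004 0 0.4" --pt "0 0.001 -0.05 0 0.004 0 0.4" --pt "0 0.001 -0.07 0 0.004 0 0.4" --pt "0 0.001 -0.086 0 0.004 0 0.4" --pt "0 0.001 -0.1 0 0.004 0 0.4" --pt "0 0.001 -0.11 0 0.004 0 0.4" --pt "0 0.001 -0.114 0 0.004 0 0.4"

```text
time_s: 17.3
ee_pos: [0.5813, -0.3853, 0.0065]
eef_rot: [-3.138, 0.006, 0.116]
force: [0.7, 0.5, 0.3]
grip_width: 0.0657
```

Emit:
servo_tool --pt "0 0 0 0 0 0 0.3" --pt "0 0 0 0 0 0 0.2" --pt "0 0 0 0 0 0 0.1" --pt "0 0 0 0 0 0 0.05" --pt "0 0 0 0 0 0 -0.3" --pt "0 0 0 0 0 0 -1" --pt "0 0 0 0 0 0 -1" --pt "0 0 0 0 0 0 -1" --newtons 15

```text
time_s: 17.97
ee_pos: [0.5817, -0.3856, 0.0074]
eef_rot: [-3.139, 0.004, 0.116]
force: [-0.5, -0.8, 6.1]
grip_width: 0.0497
```

Emit:
servo_tool --pt "0 0 0.002 0 0 0 -1" --pt "0 0 0.006 0 0 0 -1" --pt "0 0 0.014 0 0 0 -1" --pt "0 0 0.026 0 0 0 -1" --pt "0 0 0.04 0 0 0 -1" --pt "0 0 0.056 0 0 0 -1" --pt "0 0.003 0.07 0 0 0 -1" --pt "0.002 0.01 0.08 0 0 0 -1"

```text
time_s: 18.63
ee_pos: [0.5839, -0.3762, 0.0902]
eef_rot: [-3.141, 0.003, 0.115]
force: [-0.2, -0.6, -1.4]
grip_width: 0.0499
```

Emit:
servo_tool --pt "0.003 0.013 0.002 0 0 0 -1" --pt "0.006 0.03 0.003 0 0 0 -1" --pt "0.01 0.048 0.003 0 0 0 -1" --pt "0.013 0.066 0.003 0 0 0 -1" --pt "0.017 0.084 0.003 0 0 0 -1" --pt "0.02 0.103 0.003 0 0 0 -1" --pt "0.024 0.122 0.003 0 0 0 -1" --pt "0.027 0.141 0.003 0 0 0 -1"

```text
time_s: 19.3
ee_pos: [0.6108, -0.2323, 0.0924]
eef_rot: [-3.14, 0.004, 0.116]
force: [0.7, 0.3, 0.0]
grip_width: 0.0495
```

Emit:
servo_tool --pt "0.004 0.018 0 0 0 0 -1" --pt "0.007 0.036 0 0 0 0 -1" --pt "0.01 0.053 0 0 0 0 -1" --pt "0.013 0.069 0 0 0 0 -1" --pt "0.016 0.083 0 0 0 0 -1" --pt "0.018 0.094 0 0 0 0 -1" --pt "0.019 0.101 0 0 0 0 -1" --pt "0.0194 0.1035 0 0 0 0 -1"

```text
time_s: 19.97
ee_pos: [0.6303, -0.1276, 0.0922]
eef_rot: [-3.14, 0.004, 0.117]
force: [0.0, -0.4, -1.3]
grip_width: 0.0503
```

Emit:
servo_tool --pt "0 0 -0.01 0 0 0 -1" --pt "0 0 -0.022 0 0 0 -1" --pt "0 0 -0.035 0 0 0 -1" --pt "0 0 -0.047 0 0 0 -1" --pt "0 0 -0.057 0 0 0 -1" --pt "0 0 -0.064 0 0 0 -1" --pt "0 0 -0.067 0 0 0 -1" --pt "0 0 -0.068 0 0 0 -1"

```text
time_s: 20.63
ee_pos: [0.6301, -0.1277, 0.0235]
eef_rot: [-3.139, 0.005, 0.117]
force: [-0.3, -0.3, -1.5]
grip_width: 0.0498
```

Emit:
servo_tool --pt "0 -0.001 -0.003 0 0 0 -1" --pt "0 -0.001 -0.006 0 0 0 -1" --pt "0 -0.001 -0.008 0 0 0 -1" --pt "0 -0.001 -0.01 0 0 0 -1" --pt "0 -0.001 -0.0115 0 0 0 -1" --pt "0 -0.001 -0.0125 0 0 0 -1" --pt "0 -0.001 -0.013 0 0 0 -1" --pt "0 -0.001 -0.0133 0 0 0 -1"

```text
time_s: 21.3
ee_pos: [0.6302, -0.1286, 0.0102]
eef_rot: [-3.139, 0.005, 0.117]
force: [0.4, -0.3, -1.5]
grip_width: 0.0497
```

Emit:
servo_tool --pt "0 0 -0.0003 0 0 0 -1" --pt "0 0 -0.0006 0 0 0 -1" --pt "0 0 -0.0009 0 0 0 -1" --pt "0 0 -0.0011 0 0 0 -1" --pt "0 0 -0.0011 0 0 0 0.1" --pt "0 0 -0.0011 0 0 0 0.3" --pt "0 0 -0.0011 0 0 0 0.4" --pt "0 0 -0.0011 0 0 0 0.4"

```text
time_s: 21.97
ee_pos: [0.6302, -0.1287, 0.0091]
eef_rot: [-3.139, 0.005, 0.117]
force: [-0.7, 0.3, -0.0]
grip_width: 0.0652
```

Emit:
servo_tool --pt "0 0 0.004 0 0 0 0.4" --pt "0 0 0.014 0 0 0 0.4" --pt "0 0 0.034 0 0 0 0.4" --pt "0 0 0.06 0 0 0 0.4" --pt "0 0 0.09 0 0 0 0.4" --pt "0 0 0.12 0 0 0 0.4" --pt "0 0.01 0.145 0 0 0 0.4" --pt "-0.005 0.03 0.155 0 0 0 0.4"

```text
time_s: 22.63
ee_pos: [0.6265, -0.1001, 0.1693]
eef_rot: [3.142, -0.001, 0.115]
force: [0.6, 0.5, 0.1]
grip_width: 0.0657
```

Emit:
servo_tool --pt "-0.01 0.02 0 0 0 0.08 0.3" --pt "-0.023 0.05 0 0 0 0.17 0.1" --pt "-0.036 0.08 0 0 0 0.26 0.1" --pt "-0.05 0.11 0 0 0 0.35 0.1" --pt "-0.063 0.14 0 0 0 0.44 0.1" --pt "-0.076 0.17 0 0 0 0.53 0.1" --pt "-0.09 0.2 0 0 0 0.62 0.1" --pt "-0.103 0.23 0 0 0 0.71 0.1"

```text
time_s: 23.3
ee_pos: [0.5226, 0.1312, 0.1704]
eef_rot: [3.141, -0.002, 0.829]
force: [0.3, -0.5, -0.8]
grip_width: 0.0515
```

Emit:
servo_tool --pt "-0.013 0.03 0 0 0 0.09 0.1" --pt "-0.027 0.06 0 0 0 0.18 0.1" --pt "-0.04 0.09 0 0 0 0.27 0.1" --pt "-0.054 0.12 0 0 0 0.36 0.1" --pt "-0.068 0.15 0 0 0 0.45 0.1" --pt "-0.08 0.18 0 0 0 0.54 0.1" --pt "-0.092 0.206 0 0 0 0.63 0.1" --pt "-0.1 0.225 0 0 0 0.71 0.1"

```text
time_s: 23.97
ee_pos: [0.4214, 0.3583, 0.1715]
eef_rot: [3.14, -0.003, 1.545]
force: [-0.4, -0.8, 0.3]
grip_width: 0.052
```

```bash
python3 - <<'E'
from meas import *
o=ctrl.get_obs(); print(o["ee_pos"],o["eef_rot"],o["qpos"].round(2))
p=cams.camera("top"); pickle.dump(p,open("top3.pkl","wb"))
it=[run(p,"tray",(310,220,346,252),(.53,-.044),"onmat",.002),run(p,"pocket",(346,218,380,250),(.54,-.139),"onmat"),run(p,"oil",(375,205,407,252),(.55,-.22,.11),"oil" ,.002),run(p,"jar",(338,178,378,216),(.632,-.1286),"onmat",.002)]
for i in it: print(i[0],i[1].sum())
overlay(p,it,(240,170,440,300),"f1.png",4)
s=cams.camera("scene"); save(s,"f2.png")
E
```

```text
[0.42136987 0.35828715 0.17153102] [ 3.13992834 -0.00314415  1.5453283 ] [0.64 0.33 1.56 0.   1.25 0.66]
(array([ 0.53007023, -0.04148712]), np.float64(0.0759088546037674)) 434
(array([ 0.5409982 , -0.13962884]), np.float64(0.09726391732692719)) 333
(array([ 0.55039472, -0.22003126,  0.15060847]), np.float64(0.2165798544883728)) 512
(array([ 0.63188983, -0.12698992]), np.float64(0.06492438912391663)) 338
```

View pics/f1.png

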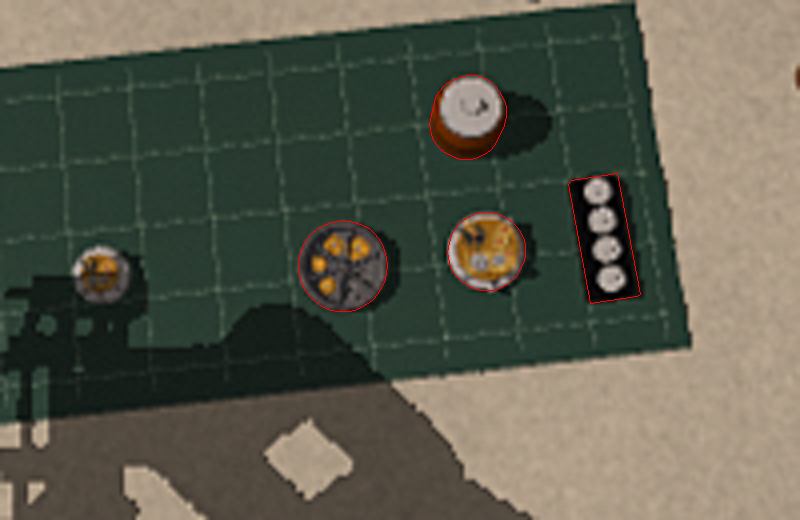

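View pics/f2.png

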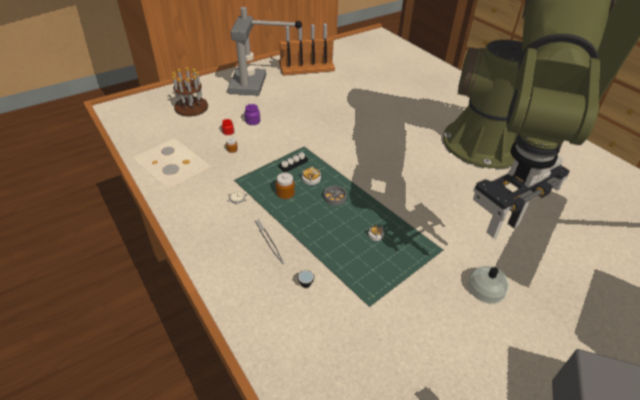

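The tray, stand and jar sit as planned around the pocket holder (overlay at 342/485/605, jar 468,117). Next is the cover: I'll hover above the knob and check.

Emit:
servo_tool --pt "-0.002 0.006 -0.01 0 0 0 0.1" --pt "-0.004 0.012 -0.025 0 0 0 0.1" --pt "-0.006 0.018 -0.04 0 0 0 0.1" --pt "-0.007 0.02 -0.055 0 0.003 0 0.1" --pt "-0.007 0.02 -0.067 0 0.003 0 0.1" --pt "-0.007 0.02 -0.076 0 0.003 0 0.1" --pt "-0.007 0.02 -0.08 0 0.003 0 0.1" --pt "-0.007 0.02 -0.081 0 0.003 0 0.1"

```text
time_s: 24.73
ee_pos: [0.4145, 0.378, 0.0897]
eef_rot: [-3.139, -0.002, 1.544]
force: [-0.1, 0.2, -0.6]
grip_width: 0.0519
```

```bash
python3 - <<'E'
from meas import *
o=ctrl.get_obs(); print(o["ee_pos"],o["eef_rot"])
s=cams.camera("scene"); 
im=s["image"].copy()
for X in ([.4145,.3785,.055],o["ee_pos"]):
    u,v=proj(s,X); print(u,v); cv2.circle(im,(int(round(u)),int(round(v))),1,(255,0,0),-1)
s2=dict(s,image=im); save(s2,"g1.png",(430,190,560,320),5)
E
```

```text
[0.41446563 0.37795994 0.0897233 ] [-3.13946957e+00 -2.48460190e-03  1.54418337e+00]
492.88493748054526 272.1754858064238
497.2958658269293 261.61283766666014
```

View pics/g1.png

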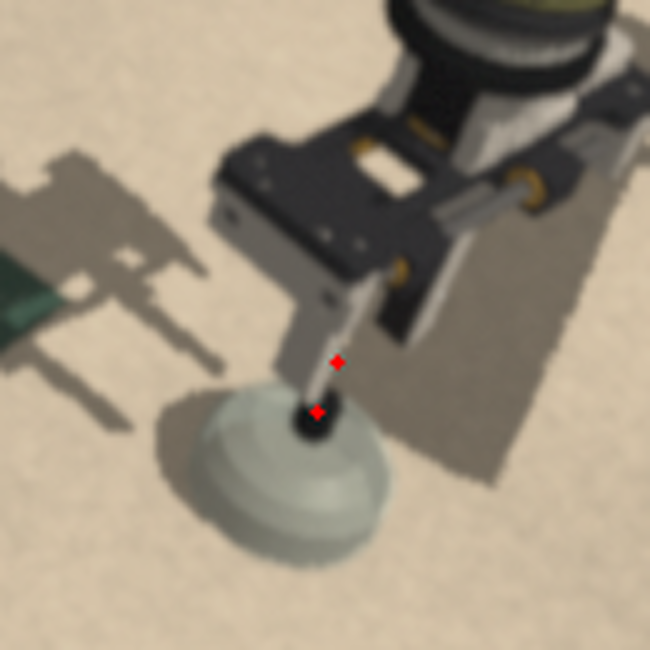

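Emit:
servo_tool --pt "0 0 -0.006 0 0 0 0.1" --pt "0 0 -0.013 0 0 0 0.1" --pt "0 0 -0.02 0 0 0 0.1" --pt "0 0 -0.027 0 0 0 0.1" --pt "0 0 -0.033 0 0 0 0.1" --pt "0 0 -0.037 0 0 0 0.1" --pt "0 0 -0.039 0 0 0 0.1" --pt "0 0 -0.04 0 0 0 0.1"

```text
time_s: 25.45
ee_pos: [0.4145, 0.3782, 0.0498]
eef_rot: [-3.14, -0.003, 1.544]
force: [-0.3, 0.4, 0.5]
grip_width: 0.0517
```

Emit:
servo_tool --pt "0 0.0003 -0.001 0 0.002 0 0" --pt "0 0.0003 -0.002 0 0.002 0 -0.2" --pt "0 0.0003 -0.003 0 0.002 0 -0.4" --pt "0 0.0003 -0.003 0 0.002 0 -0.5" --pt "0 0.0003 -0.003 0 0.002 0 -0.55" --pt "0 0.0003 -0.003 0 0.002 0 -1" --pt "0 0.0003 -0.003 0 0.002 0 -1" --pt "0 0.0003 -0.003 0 0.002 0 -1" --newtons 15

```text
time_s: 26.12
ee_pos: [0.4146, 0.3785, 0.047]
eef_rot: [-3.138, -0.003, 1.544]
force: [0.1, 0.5, -0.4]
grip_width: 0.0171
```

Emit:
servo_tool --pt "0 0 0 0 0 0 -1" --pt "0 0 0.001 0 0 0 -1" --pt "0 0 0.003 0 0 0 -1" --pt "0 0 0.008 0 0 0 -1" --pt "0 0 0.016 0 0 0 -1" --pt "0 0 0.026 0 0 0 -1" --pt "0 0 0.036 0 0 0 -1" --pt "0 0 0.042 0 0 0 -1"

```text
time_s: 26.78
ee_pos: [0.4151, 0.3789, 0.091]
eef_rot: [-3.14, -0.004, 1.544]
force: [-0.7, 1.3, -0.9]
grip_width: 0.0177
```

```bash
python3 - <<'E'
from meas import *
o=ctrl.get_obs(); print(o["ee_pos"],o["eef_rot"])
s=cams.camera("scene"); save(s,"g2.png",(430,170,560,300),5)
E
```

```text
[0.41507854 0.37887267 0.09101914] [-3.13958893 -0.00415714  1.5444733 ]
```

View pics/g2.png

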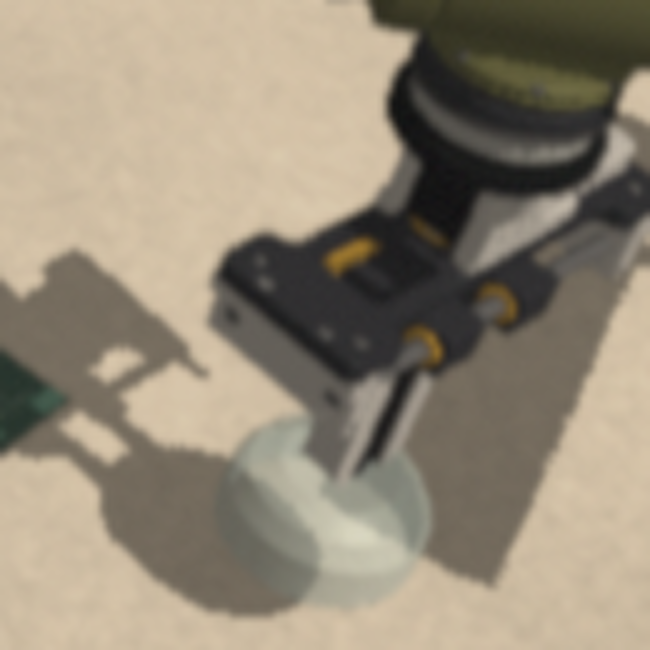

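Emit:
servo_tool --pt "0.003 -0.007 0.01 0 0.002 0 -1" --pt "0.008 -0.018 0.02 0 0.003 0 -1" --pt "0.014 -0.032 0.024 0 0.004 0 -1" --pt "0.021 -0.05 0.024 0 0.004 0 -1" --pt "0.028 -0.068 0.024 0 0.004 0 -1" --pt "0.036 -0.086 0.024 0 0.004 0 -1" --pt "0.044 -0.104 0.024 0 0.004 0 -1" --pt "0.051 -0.122 0.024 0 0.004 0 -1"

```text
time_s: 27.5
ee_pos: [0.4671, 0.2552, 0.1165]
eef_rot: [-3.137, -0.005, 1.544]
force: [0.8, -0.7, -0.8]
grip_width: 0.0174
```

Emit:
servo_tool --pt "0.008 -0.018 0 0 0 0 -1" --pt "0.016 -0.037 0 0 0 0 -1" --pt "0.024 -0.056 0 0 0 0 -1" --pt "0.032 -0.075 0 0 0 0 -1" --pt "0.04 -0.094 0 0 0 0 -1" --pt "0.048 -0.112 0 0 0 0 -1" --pt "0.054 -0.125 0 0 0 0 -1" --pt "0.057 -0.132 0 0 0 0 -1"

```text
time_s: 28.17
ee_pos: [0.5248, 0.1208, 0.1172]
eef_rot: [-3.137, -0.005, 1.542]
force: [0.5, 0.4, -2.2]
grip_width: 0.0174
```

Emit:
servo_tool --pt "-0.001 0.002 0 -0.003 0.003 0 -1" --pt "-0.001 0.0035 0 -0.004 0.004 0 -1" --pt "-0.001 0.0035 -0.003 -0.004 0.004 0 -1" --pt "-0.001 0.0035 -0.008 -0.004 0.004 0 -1" --pt "-0.001 0.0035 -0.013 -0.004 0.004 0 -1" --pt "-0.001 0.0035 -0.017 -0.004 0.004 0 -1" --pt "-0.001 0.0035 -0.02 -0.004 0.004 0 -1" --pt "-0.001 0.0035 -0.02 -0.004 0.004 0 -1"

```text
time_s: 28.83
ee_pos: [0.5233, 0.1244, 0.0964]
eef_rot: [-3.132, -0.0, 1.542]
force: [0.5, -0.2, -2.1]
grip_width: 0.0175
```

```bash
python3 - <<'E'
from meas import *
o=ctrl.get_obs(); print(o["ee_pos"],o["eef_rot"],o["force"])
s=cams.camera("scene"); save(s,"g3.png",(310,150,440,280),5)
E
```

```text
[0.52333767 0.12443075 0.09635611] [-3.13231647e+00 -4.69188830e-04  1.54232768e+00] [ 0.48282417 -0.16326552 -2.14995069]
```

View pics/g3.png

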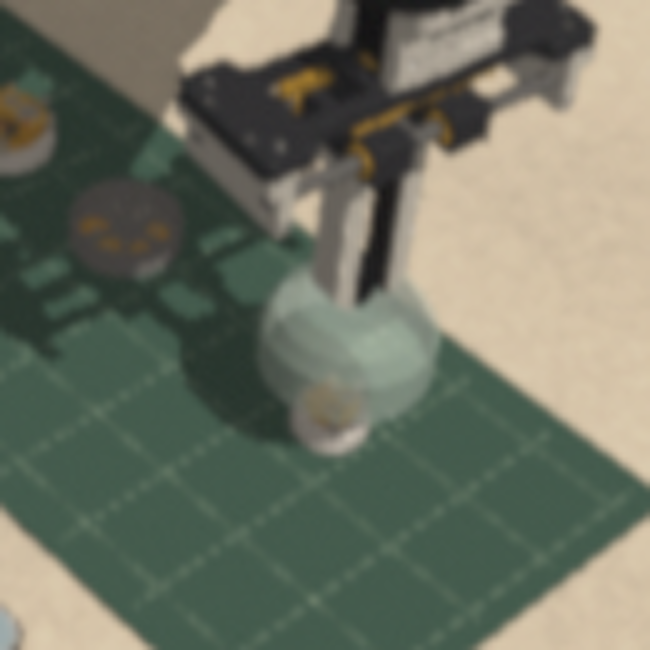

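Emit:
servo_tool --pt "0 0 -0.004 0 -0.003 0 -1" --pt "0 0 -0.009 0 -0.006 0 -1" --pt "0 0 -0.015 0 -0.009 0 -1" --pt "0 0 -0.021 0 -0.009 0 -1" --pt "0 0 -0.027 0 -0.009 0 -1" --pt "0 0 -0.032 0 -0.009 0 -1" --pt "0 0 -0.035 0 -0.009 0 -1" --pt "0 0 -0.036 0 -0.009 0 -1"

```text
time_s: 29.55
ee_pos: [0.5233, 0.1243, 0.0601]
eef_rot: [-3.141, -0.001, 1.542]
force: [-0.3, -0.0, -1.1]
grip_width: 0.0172
```

```bash
python3 - <<'E'
from meas import *
s=cams.camera("scene"); save(s,"g4.png",(310,150,440,280),5)
print(ctrl.get_obs()["ee_pos"])
E
```

```text
[0.52337531 0.12437237 0.06028502]
```

View pics/g4.png

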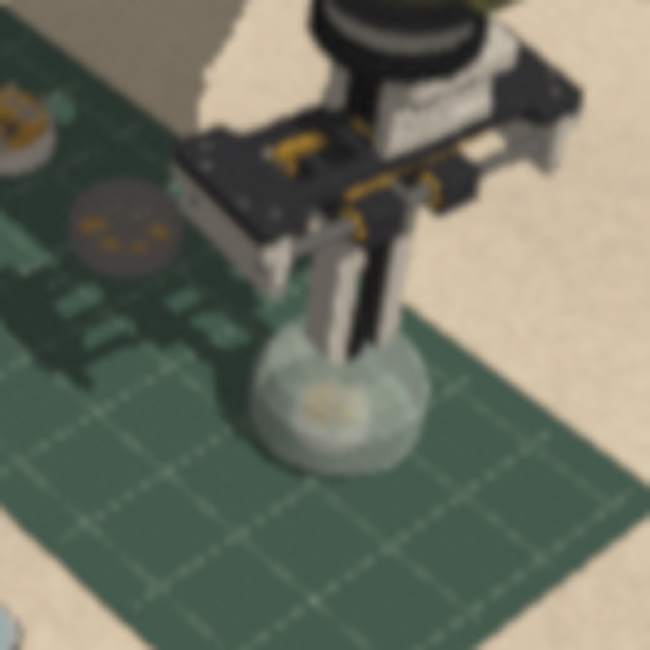

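```bash
python3 - <<'E'
from meas import *
s=cams.camera("scene"); o=ctrl.get_obs()["ee_pos"]
x,y=o[:2]; dz=o[2]-.047
it=[(0,0,[sil(s,[(.042,dz)],x,y),sil(s,[(.042,dz+.022)],x,y),sil(s,[(.019,.002),(.019,.012)],x,y)])]
overlay(s,it,(330,200,420,270),"g5.png",8)
E
```

```text
(no output)
```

View pics/g5.png

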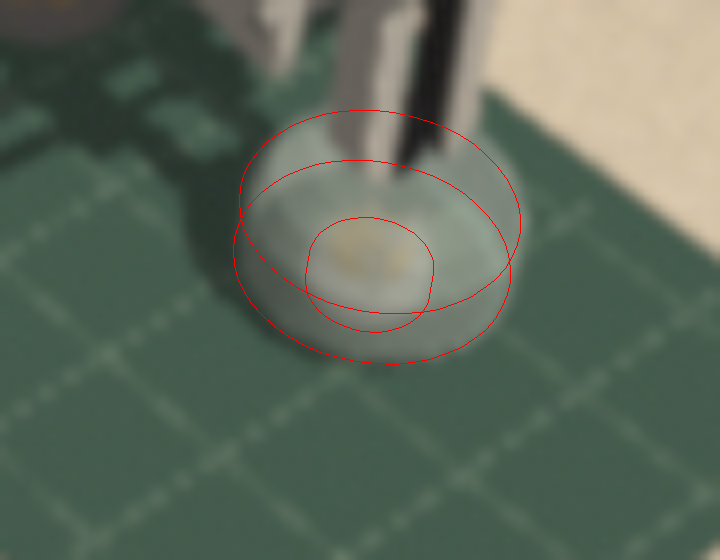

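Emit:
servo_tool --pt "0 -0.0015 -0.002 0 0 0 -1" --pt "0 -0.0015 -0.004 0 0 0 -1" --pt "0 -0.0015 -0.006 0 0 0 -1" --pt "0 -0.0015 -0.0075 0 0 0 -1" --pt "0 -0.0015 -0.0087 0 0 0 -1" --pt "0 -0.0015 -0.0095 0 0 0 -1" --pt "0 -0.0015 -0.01 0 0 0 -1" --pt "0 -0.0015 -0.0103 0 0 0 -1"

```text
time_s: 30.32
ee_pos: [0.5235, 0.1229, 0.0503]
eef_rot: [-3.142, -0.001, 1.542]
force: [-1.1, 0.8, -1.8]
grip_width: 0.0178
```

Emit:
servo_tool --pt "0 0 -0.0003 0 0 0 -1" --pt "0 0 -0.0006 0 0 0 -1" --pt "0 0 -0.0009 0 0 0 -1" --pt "0 0 -0.0012 0 0 0 -1" --pt "0 0 -0.0014 0 0 0 -1" --pt "0 0 -0.0014 0 0 0 -1" --pt "0 0 -0.0014 0 0 0 -1" --pt "0 0 -0.0014 0 0 0 -1"

```text
time_s: 30.98
ee_pos: [0.5236, 0.1229, 0.049]
eef_rot: [3.141, -0.001, 1.542]
force: [1.0, -0.5, 0.2]
grip_width: 0.0173
```

Emit:
servo_tool --pt "0 0 -0.0002 0 0 0 -1" --pt "0 0 -0.0002 0 0 0 -0.5" --pt "0 0 -0.0002 0 0 0 -0.3" --pt "0 0 -0.0002 0 0 0 -0.1" --pt "0 0 -0.0002 0 0 0 0" --pt "0 0 -0.0002 0 0 0 0.1" --pt "0 0 -0.0002 0 0 0 0.1" --pt "0 0 0 0 0 0 0.1"

```text
time_s: 31.65
ee_pos: [0.5236, 0.1229, 0.049]
eef_rot: [3.141, -0.001, 1.542]
force: [-0.3, 0.5, -0.3]
grip_width: 0.0518
```

Emit:
servo_tool --pt "0 0 0.005 0 0 0 0.1" --pt "0 0 0.015 0 0 0 0.1" --pt "0 0 0.035 0 0 0 0.1" --pt "0 0 0.06 0 0 0 0.1" --pt "0 0 0.09 0 0 0 0.1" --pt "-0.01 0.015 0.115 0 0 0 0.1" --pt "-0.025 0.035 0.13 0 0 0 0.1" --pt "-0.04 0.06 0.14 0 0 0 0.1"

```text
time_s: 32.32
ee_pos: [0.4837, 0.183, 0.1921]
eef_rot: [3.138, -0.002, 1.541]
force: [0.3, 0.5, 0.2]
grip_width: 0.0517
```

Emit:
servo_tool --pt "-0.015 0.025 0 0 0 0 0.1" --pt "-0.03 0.05 0 0 0 0 0.1" --pt "-0.046 0.078 0 0 0 0 0.1" --pt "-0.062 0.106 0 0 0 0 0.1" --pt "-0.078 0.134 0 0 0 0 0.1" --pt "-0.094 0.162 0 0 0 0 0.1" --pt "-0.105 0.185 0 0 0 0 0.1" --pt "-0.11 0.2 0 0 0 0 0.1"

```text
time_s: 32.98
ee_pos: [0.3722, 0.385, 0.1933]
eef_rot: [3.137, -0.003, 1.542]
force: [0.2, -0.4, 0.3]
grip_width: 0.0519
```

```bash
python3 - <<'E'
from meas import *
print(ctrl.get_obs()["ee_pos"])
p=cams.camera("top"); pickle.dump(p,open("top4.pkl","wb"))
it=[run(p,"tray",(310,220,346,252),(.53,-.044),"onmat",.002),run(p,"pocket",(346,218,380,250),(.54,-.139),"onmat"),run(p,"oil",(375,205,407,252),(.55,-.22,.11),"oil" ,.002),run(p,"jar",(338,178,378,216),(.632,-.1286),"onmat",.002)]
for i in it: print(i[0],i[1].sum())
it2=[(0,0,[sil(p,[(.042,.002),(.042,.024),(.024,.044)],.5236,.1229),sil(p,[(.009,.046),(.009,.068)],.5236,.1229),sil(p,PR["wrist"],.524,.1245)])]
overlay(p,it+it2,(230,170,430,300),"i1.png",4)
s=cams.camera("scene"); pickle.dump(s,open("scene4.pkl","wb"))
x,y=.5236,.1229
overlay(s,[(0,0,[sil(s,[(.042,.002),(.042,.024),(.024,.044)],x,y),sil(s,[(.009,.046),(.009,.068)],x,y),sil(s,[(.019,.002),(.019,.012)],x,y)])],(330,190,430,270),"i2.png",8)
save(s,"i3.png",(190,100,450,300),3)
E
```

```text
[0.37217355 0.38496895 0.19326718]
(array([ 0.53012578, -0.04138025]), np.float64(0.07208076119422913)) 432
(array([ 0.5409982 , -0.13962884]), np.float64(0.09454484283924103)) 332
(array([ 0.55099698, -0.22116218,  0.19827901]), np.float64(0.245300754904747)) 532
(array([ 0.63180717, -0.12688362]), np.float64(0.05870646983385086)) 335
```

View pics/i1.png

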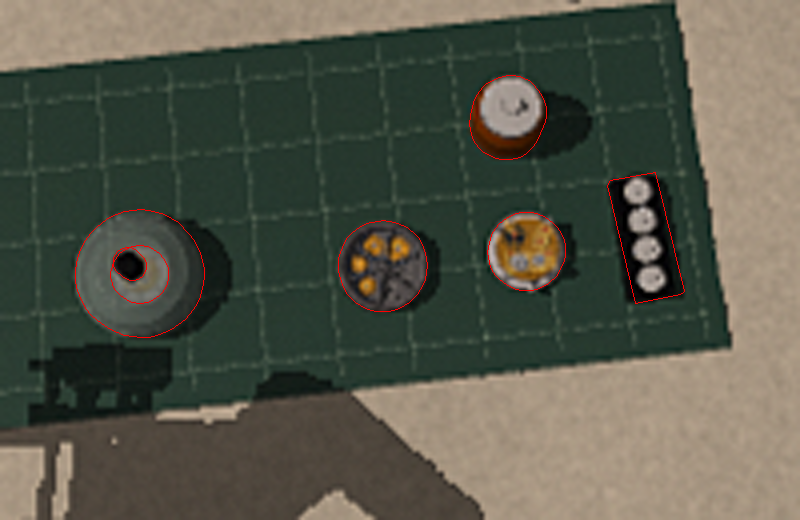

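View pics/i2.png

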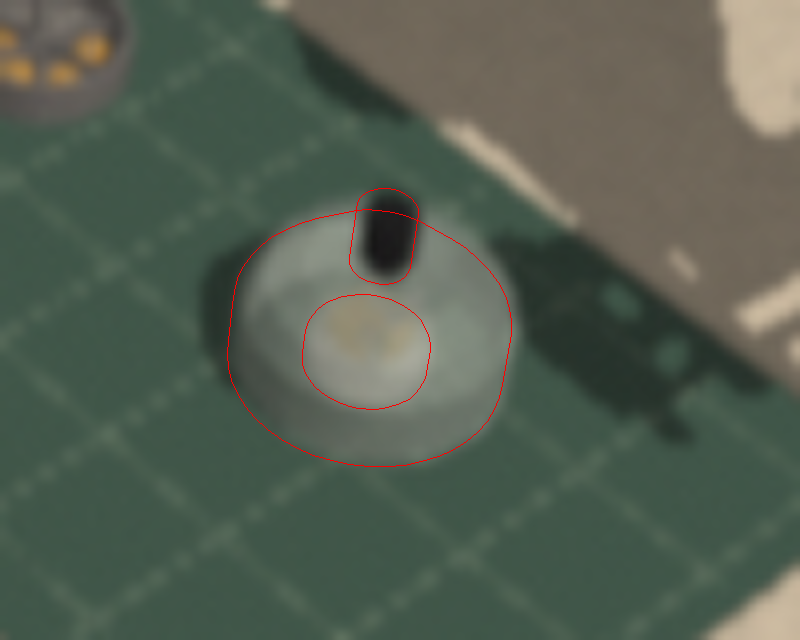

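View pics/i3.png

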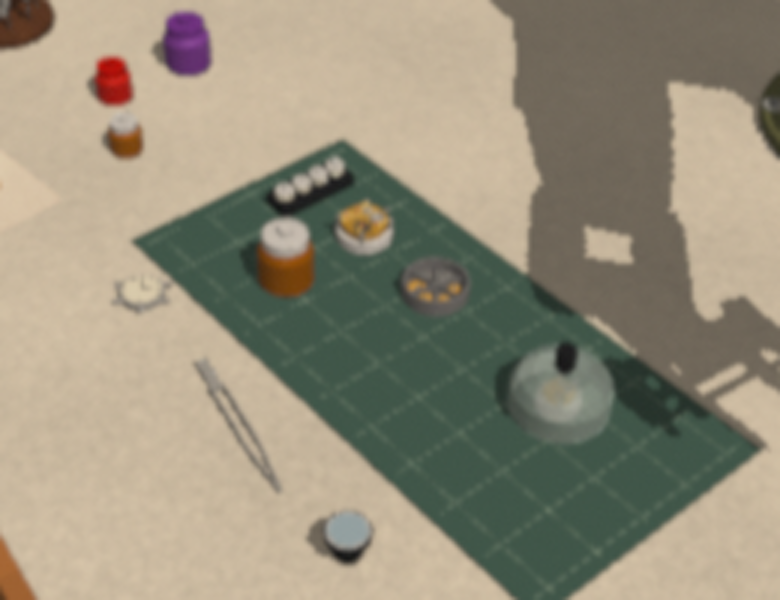

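```bash
python3 - <<'E'
from meas import *
for f in("top0","top2","top4"):
    p=pickle.load(open(f+".pkl","rb"))
    h=cv2.cvtColor(p["image"],cv2.COLOR_RGB2HSV)
    b=(435,262,462,302) if f=="top0" else (378,208,406,250)
    k=np.zeros(h.shape[:2],np.uint8); u0,v0,u1,v1=b; k[v0:v1,u0:u1]=((h[...,2]>110)&(h[...,1]<45))[v0:v1,u0:u1]
    n,l,st,c=cv2.connectedComponentsWithStats(k); 
    C=np.array([ray_z(p,*c[i],.027)[:2] for i in range(1,n) if st[i,4]>4]); 
    d=np.polyfit(C[:,0],C[:,1],1); print(f,len(C),C.mean(0).round(4),"yaw",np.arctan(d[0]).round(3))
# mat yaw via long edge lines
p=pickle.load(open("top4.pkl","rb")); s=pickle.load(open("scene4.pkl","rb"))
for q in(p,s):
  for k in("loupe","tweezers","watch"):
    for r in cams.place_of(cams.camera("top" if q is p else "scene"),k)[:1]: print(k,(np.array(r["at"])*[640,400]).round(1))
E
```

```text
top0 4 [ 0.4118 -0.361 ] yaw -0.177
top2 4 [ 0.5498 -0.2173] yaw 0.116
top4 4 [ 0.5494 -0.2172] yaw 0.123
loupe [253.3 162.9]
tweezers [316.9 162.2]
watch [372.8 162.7]
loupe [305.6 286.1]
tweezers [263.7 235.8]
watch [234.1 198.3]
```

```bash
python3 -c "
from station import hand_in; print(hand_in())"
```

```text
the job is handed in; nothing more can be done
None
```

I set out all four parts in the order you gave and handed the job in at about 33 s of the 112 s limit. Every move was well under the force limits, with no wrist reading above about 7 N.

For the jar I took the larger amber one and left the small amber, red and purple ones alone.

| Part | Where it stands (top camera, mat axes) | Clear of the holder's edge |
|---|---|---|
| Parts tray | left of the holder, in line to under 1 mm | about 42 mm |
| Oil-cup stand | right of the holder, in line to about 1 mm, 0.116–0.123 rad against the mat's 0.114 | about 40 mm |
| Spirit jar | behind the holder, about 1.5 mm off line | about 40 mm |
| Glass dust cover | over the wristwatch movement, centred to about 2 mm, roughly 20 mm from the inner wall to the movement's holder | – |

- **Left alone:** The pocket movement's fitted position did not change between pictures. The loupe, tweezers and watch look undisturbed, though I did not measure them closely.
- **Checks that disagreed:** The two cameras put the cover's remaining offset from the wristwatch movement in opposite directions, each about 2–3 mm. An outline fit of the oil stand in the last picture gave a yaw of 0.198 rad. I put that down to shadow, because the line of the cups and the tool's yaw at release (0.115 rad) both agree with the mat.

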